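# Put the adjusted relay unit back in its tight row

## Task

Put the adjusted relay unit with the ivory grip back into the tray, directly next to the red-gripped unit on the side towards the tray's fixed cheek: slide the units apart by their grips (none is to be lifted out), lower it in between until it stands flat on the tray floor, then push the sliding end block up again so that all five stand closed up against the cheek with no play. Work gently by feel: pushing or squeezing any unit against its neighbours or the tray's ends with more than about 12 N spoils its adjustment, and so does dropping it. The loose parts lying around are not to be disturbed.

Things in the scene. Friction and masses are not known exactly. Their poses are not given: they have to be found in the camera images.
- tray: fixed steel tray that carries the row; origin: centre of its underside, x across, y along the row, z up. Floor 4 mm above the desk; 223 mm long outside, 68 mm wide inside (2 mm side play at front and back of a unit); long walls 30 mm high, 3 mm thick. Fixed cheek, 56 mm high, at its +y end; at the -y end a 30 mm wall that limits the sliding end block. Lies turned up to 0.3 rad
- cheek: the tray's fixed cheek (56 mm high, 5 mm thick) with the guide that carries the sliding end block; origin: foot of the cheek's inner face, on the tray floor, mid width, axes as the tray's. The row closes up against it
- stop_face (a point): foot of the sliding end block's front face (looks to +y, at the row), on the tray floor, mid width. Dark steel block 60 mm along x, 24 mm thick (lying to -y of this face), 55 mm high; on top a light ribbed grip 26 mm along x, 20 mm along y, from 55 to 81 mm above this point, centred 12 mm to -y of it. Axes as the tray's
- stop (a joint): end block's travel, m: 0 = fully back against the tray's -y end, growing towards the cheek (+y). Slides with about 3 N of friction and stays where left. Units stand between cheek and block; a unit pushed to -y pushes those behind it and the block along. Fully back, there is room for five units and 3 to 8 mm to spare
- unit_red: red-gripped relay unit in the row, axes as the tray's at the start. Origin: centre of underside. Grey cover 64 mm along x, 56 mm high, 32 to 38 mm thick along y (covers of different age, differs from unit to unit, not known closer), top edges bevelled 3 mm, foot bevelled 3.5 mm. Grip block on top, centred: 26 (x) by 20 (y) mm, 56 to 80 mm above origin. 0.14 to 0.26 kg. Never next to the cheek
- unit_a: black-gripped relay unit in the row, next to the cheek at the start, built, sized and placed like unit_red (thickness also 32 to 38 mm, not known closer)
- unit_b: black-gripped relay unit in the row, built, sized and placed like unit_red (thickness also 32 to 38 mm, not known closer)
- unit_c: black-gripped relay unit in the row, built, sized and placed like unit_red (thickness also 32 to 38 mm, not known closer)
- unit_new: ivory-gripped relay unit to put back, alone on the desk, turned up to 0.6 rad; built, sized and with its axes and origin like unit_red (thickness along its own y, 32 to 38 mm, not known closer). Both its sides are alike: it may stand either way round in the row
- plug: bystander: brass plug body standing on end, 22 mm diameter, 60 mm high; origin: centre of its underside
- receiver: bystander: black bakelite receiver cup, 54 mm diameter, 38 mm high; origin: centre of its underside
- resistor: bystander: white ceramic resistor tube between two square brass ends, 70 by 22 by 22 mm; origin: centre of its underside
- yoke: bystander: L-shaped steel relay yoke with a copper core, 75 by 22 by 34 mm; origin: centre of its foot's underside

How it is judged:
On the way:
1. the ivory-gripped unit stands on the tray floor, upright, next to the red-gripped unit on the cheek side (z of unit_new in the frame of tray between 0.002 and 0.006 m and angle between unit_new's own z axis and vertical below 0.04 rad and x of unit_new in the frame of tray between -0.006 and 0.006 m and y of unit_new in the frame of unit_red between 0.0345 and 0.0425 m and angle between the y axis of unit_new and the y axis of tray, either way round below 0.06 rad), for 0.2 s.
At the end, for the whole second after the job is handed in: all five units stand upright on the tray floor, parallel to the tray, the ivory-gripped one directly beside the red-gripped one on its cheek side, and the row is closed up by the end block with no more than 2 mm of play left over the whole row, everything released and at rest (z of unit_a in the frame of tray between 0.002 and 0.006 m and angle between each of unit_a, unit_b, unit_c, unit_red, unit_new's own z axis and vertical below 0.04 rad and x of unit_a in the frame of tray between -0.006 and 0.006 m and z of unit_b in the frame of tray between 0.002 and 0.006 m and x of unit_b in the frame of tray between -0.006 and 0.006 m and z of unit_c in the frame of tray between 0.002 and 0.006 m and x of unit_c in the frame of tray between -0.006 and 0.006 m and z of unit_red in the frame of tray between 0.002 and 0.006 m and x of unit_red in the frame of tray between -0.006 and 0.006 m and z of unit_new in the frame of tray between 0.002 and 0.006 m and x of unit_new in the frame of tray between -0.006 and 0.006 m and y of unit_new in the frame of unit_red between 0.0345 and 0.0385 m and angle between the y axis of unit_new and the y axis of tray, either way round below 0.06 rad and value of joint stop between 0.0025 and 0.007 m and linear speed of unit_new below 0.01 m/s and velocity of joint stop between -0.005 and 0.005 m/s); the robot touches nothing.
It fails at once if a relay unit is pressed, pushed or squeezed with more than 16 N (against the cheek or the end block; the ivory-gripped one also against another unit) (contact force between any of cheek, unit_new and unit_a above 16 N or contact force between any of cheek, unit_new and unit_b above 16 N or contact force between any of cheek, unit_new and unit_c above 16 N or contact force between any of cheek, unit_new and unit_red above 16 N or contact force between cheek and unit_new above 16 N).
It fails at once if the ivory-gripped unit is slammed on the tray floor (over 60 N) (contact force between tray and unit_new above 60 N).
It fails at once if the ivory-gripped unit is let fall between the units (moves faster than 0.35 m/s, less than 55 mm above the tray's underside) (linear speed of unit_new above 0.35 m/s and z of unit_new in the frame of tray below 0.055 m and x of unit_new in the frame of tray between -0.03 and 0.03 m and y of unit_new in the frame of tray between -0.1 and 0.1 m).
It fails at once if a unit of the row is lifted out (more than 15 mm) (z of any of unit_a, unit_b, unit_c, unit_red in the frame of tray above 0.019 m).
It fails at once if a loose part lying around is moved by more than 10 mm (distance of any of plug, receiver, resistor, yoke from where it was at the start of the episode above 0.01 m).
It also fails if it takes over 67 s, if anything falls off the work surface, if the arm or the gripper's body presses on something with over 40 N, if the wrist force passes 120 N, or if a joint passes its speed limit or range.

## Robot

A 6-joint arm with a two-finger parallel gripper is mounted at the origin on the work surface. World frame = base frame: x ahead of the robot, y to its left, z up, the work surface at z = 0. Lengths are in m, angles in rad, forces in N, time in s.
With the tool pointing down it reaches from about 0.35 to 0.775 m from the base axis. Payload 7.3 kg.
Tool frame: the origin (TCP) lies midway between the tips of the shut fingers; the grasp point (between the pads) lies 19 mm behind it; z points along the fingers, y is the direction in which the jaws open and shut (so a half turn about z gives the same grasp; the last joint's range is limited). The gripper opens to 92 mm and grips with 3 to 60 N. Pads are 19 mm wide; open, the fingers measure 130 mm over their backs; the gripper's body (75 mm by 190 mm) begins 47 mm behind the grasp point.
Start: joints at [-1.304, 0.342, 1.524, -0, 1.275, -0.146], TCP at [0.211, -0.481, 0.227] pointing down, gripper open.
Joint ranges: [-2.53, 2.53], [-0.77, 2.02], [0.04, 2.7], [-1, 4.14], [0.28, 2.66], [-3.11, 3.11]. Speed limits (rad/s): [2.57, 2.57, 3.14, 3.14, 3.14, 3.14].

## Interface

Orientations are given as [roll, pitch, yaw] about the fixed x, y, z axes, in that order (R = Rz(yaw) Ry(pitch) Rx(roll)).
In Python, from cell import robot gives the robot as it stands.
- The arm moves only by the shell command python3 -m crank 'ROWS' [FORCE]. ROWS is a JSON object of lists of equal length, an entry for each row: "claw": the opening, from 0 (shut) to 1 (fully open); "delta_pos": the shift along the tool's x, y, z in units of 25 mm (1.0 is 25 mm), a list of three; "roll": the turn about the tool's z in units of 6 degrees (1.0 is 6 degrees). In form: {"claw": [claw, ...], "delta_pos": [[dx, dy, dz], ...], "roll": [roll, ...]}. A call has exactly 8 rows; each row is the pose to reach, as a shift and turn from the pose commanded when the call began, along the tool's axes at that moment; what a row does not reach only later rows make up. A row lasts 1/12 s, in which the tool goes at most 41.7 mm and 7.16 degrees, less where a joint would pass 70% of its speed; a pose out of reach is approached as far as the arm can. A call with a gripper value outside its range is refused whole. The fingers move at their own pace and stop on an object; FORCE is the grip in N (left out, the last holds). Time passes only in rows, so rows that repeat a pose let the fingers close, or fill a call up. It gives the time, the measured TCP pose, the force and the opening at its end, in the units of the state.
- robot.observe(): the state, without advancing time (a new reading comes with each control period).
- robot.read_camera(name): name is "scene" or "top"; returns a dict with "color" (400x640x3 uint8, blue, green, red), "fx", "fy", "cx", "cy" (pixels), "k1" (the pictures are not rectified: a ray, as slopes to the right and down, at radius r is drawn at 1 + k1 r^2 times it, then the intrinsics apply), "rvec" (rotation vector, rad) and "tvec" (3), from world to camera coordinates, as OpenCV has them. Camera axes: x right, y down, z forward; pixel columns grow to the right and rows downward; lengths in m; the calibration is good to about 2 mm. A picture is of the moment at which its call begins. There is no depth.
- robot.hand_in(): hands the job in, once; it reports no verdict.
The state is a dict: "time": time; "qpos": joint angles; "qvel": joint speeds; "joint_efforts": joint torques, N m; "tool_pos": TCP position; "tool_rot": TCP orientation; "contact_force": force on the tool from outside, world axes, zero at the start; "torque": the same for the moment, N m; "opening": finger opening in m.
Only numpy, scipy, OpenCV 4.12 (cv2) and the standard library are available. Lean on these libraries where they do the work, as an engineer would, in place of code of your own. Each camera call takes 0.05 s, during which the arm holds its last target.

## Working session

There is one attempt and no reset: what is moved stays moved. The work goes in short steps, Python scripts to look and compute and a shell command to move; the robot and the scene stay as the last step left them, time stands still between calls to the robot, and variables do not carry over. Pictures are saved under pics/ and viewed, and the job is handed in when it is done.

```bash
ls -la; mkdir -p pics
python3 - <<'E'
from cell import robot
import cv2
s=robot.observe();print(s)
for n in("scene","top"):
    c=robot.read_camera(n);cv2.imwrite(f"pics/{n}0.png",c["color"]);print({k:v for k,v in c.items() if k!="color"})
E
```

```text
total 12
drwxr-xr-x  3 agent agent 4096 Dec  7 16:40 .
drwxr-xr-x 23 root  root  4096 Dec  7 16:40 ..
drwxr-xr-x  2 agent agent 4096 Dec  7 16:40 pics
{'time': 0.0, 'qpos': array([-1.30403072e+00,  3.42681990e-01,  1.52502091e+00,  2.84987169e-05,
        1.27536200e+00, -1.46017056e-01]), 'qvel': array([-0.00068436, -0.00112856,  0.00151435, -0.00067015,  0.00017056,
        0.00075414]), 'joint_efforts': array([ 8.46718194e-05, -4.31249428e+01, -2.44218224e+01,  7.16831814e-02,
        5.60270820e-02, -1.23723808e-04]), 'tool_pos': array([ 0.21052342, -0.48050858,  0.22606473]), 'tool_rot': array([-3.14014004e+00, -2.41171489e-04,  4.12774173e-01]), 'contact_force': array([ 0.20014759,  0.5928939 , -0.37506497]), 'torque': array([ 0.01560498, -0.00013797, -0.00908605]), 'opening': 0.091581684823407}
{'fx': 432.7774741787505, 'fy': 432.7774741787505, 'cx': 320.89619808350926, 'cy': 199.5442504411372, 'k1': 0.03693533668753311, 'rvec': array([ 1.05009108,  2.22220985, -1.24042539]), 'tvec': array([ 0.35087987, -0.17394054,  1.29021354])}
{'fx': 481.9938451489152, 'fy': 481.9938451489152, 'cx': 317.8985972794052, 'cy': 195.96888578882817, 'k1': -0.14281602419824763, 'rvec': array([ 2.11772684, -2.12327334,  0.19054031]), 'tvec': array([0.00340863, 0.50407017, 0.98031718])}
```

View pics/scene0.png

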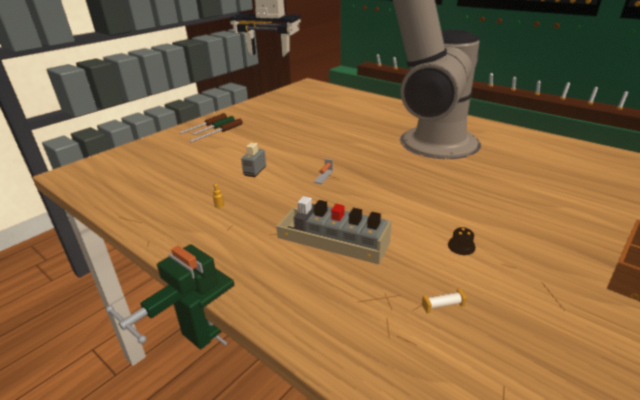

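View pics/top0.png

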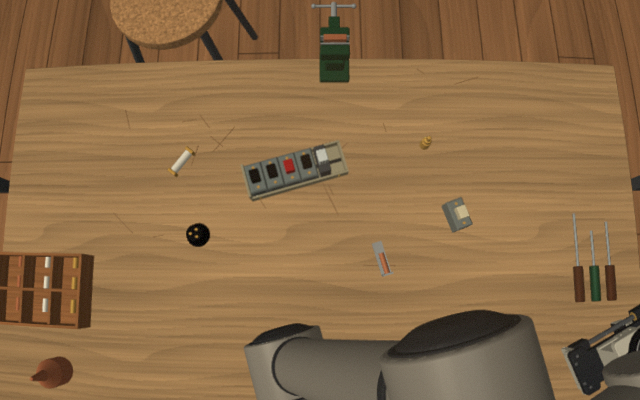

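```bash
cat > h.py <<'E'
import cv2,numpy as np
from cell import robot
def ray(c,u,v):
    x=(u-c["cx"])/c["fx"];y=(v-c["cy"])/c["fy"]
    K=np.eye(3);p=cv2.undistortPoints(np.array([[[x,y]]],float),K,np.array([c["k1"],0,0,0.]))[0,0]
    R=cv2.Rodrigues(c["rvec"])[0];o=-R.T@c["tvec"];d=R.T@np.array([p[0],p[1],1]);return o,d
def at(c,u,v,z):
    o,d=ray(c,u,v);return o+d*(z-o[2])/d[2]
def proj(c,P):
    K=np.array([[c["fx"],0,c["cx"]],[0,c["fy"],c["cy"]],[0,0,1]])
    return cv2.projectPoints(np.atleast_2d(np.array(P,float)),c["rvec"],c["tvec"],K,np.array([c["k1"],0,0,0.]))[0][:,0]
def crop(c,u0,v0,w,h,s,fn):
    cv2.imwrite(fn,cv2.resize(c["color"][v0:v0+h,u0:u0+w],None,fx=s,fy=s,interpolation=cv2.INTER_CUBIC))
E
python3 - <<'E'
from h import *
import pickle
t=robot.read_camera("top");s=robot.read_camera("scene");pickle.dump((t,s),open("c0.pkl","wb"))
crop(t,235,130,120,80,6.5,"pics/ta.png");crop(t,365,130,120,110,5,"pics/tb.png");crop(s,200,130,200,140,4,"pics/sa.png")
E
```

```text
(no output)
```

View pics/ta.png

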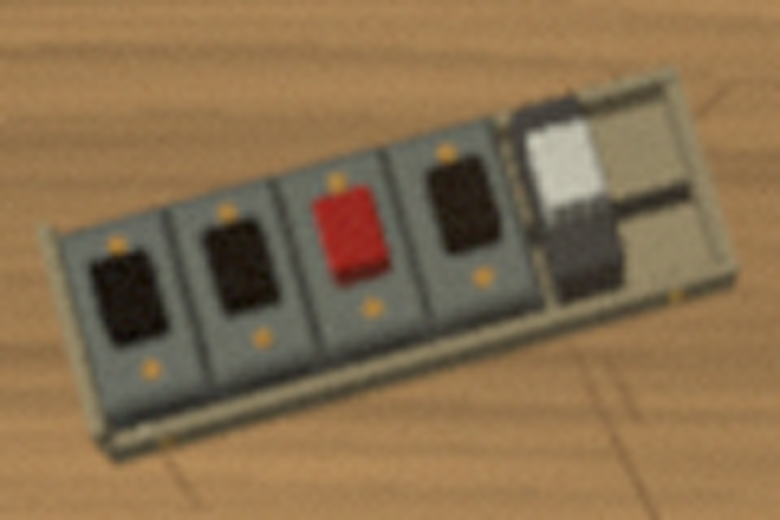

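View pics/tb.png

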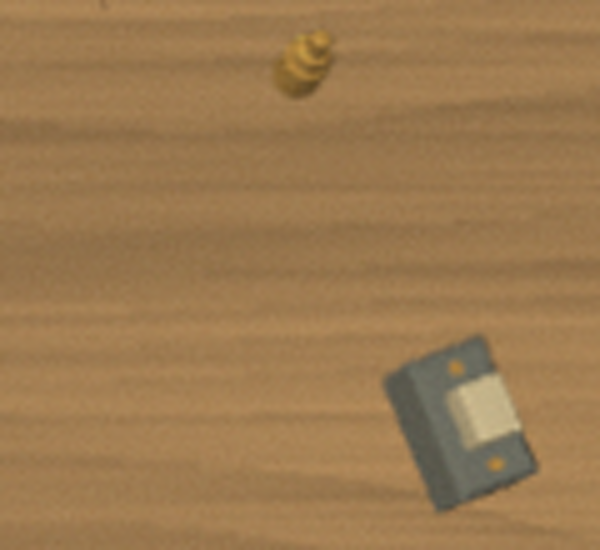

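View pics/sa.png

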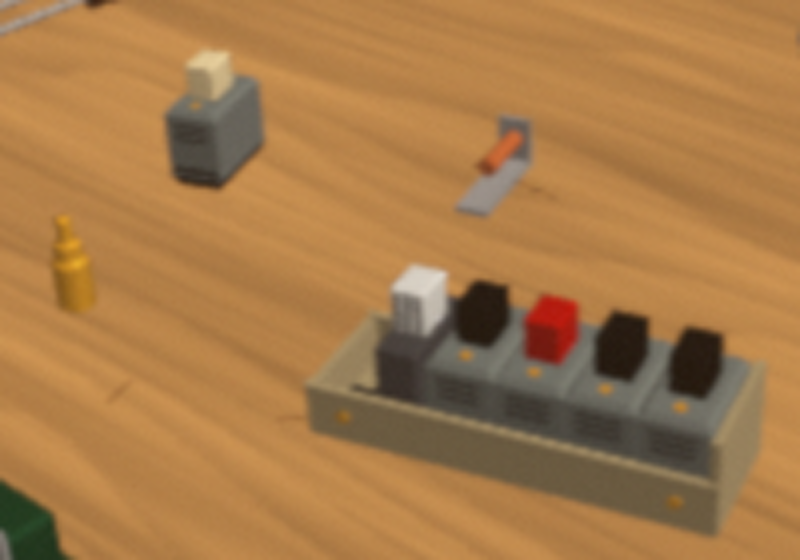

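```bash
cat >> h.py <<'E'
from scipy.optimize import minimize
def box(x,y,yaw,dx,dy,z0,z1):
    c,s=np.cos(yaw),np.sin(yaw)
    return np.array([[x+c*a-s*b,y+s*a+c*b,z] for a in(-dx/2,dx/2) for b in(-dy/2,dy/2) for z in(z0,z1)])
def sil(c,P,win,S=8):
    u0,v0,w,h=win
    q=(proj(c,P)-[u0-.5,v0-.5])*S-0.5
    hull=cv2.convexHull(q.astype(np.float32))
    im=np.zeros((h*S,w*S),np.uint8);cv2.fillPoly(im,[np.round(hull*16).astype(np.int32)],255,shift=4)
    im=cv2.resize(im,(w,h),interpolation=cv2.INTER_AREA).astype(float)/255
    return cv2.GaussianBlur(im,(0,0),0.6)
def fitbox(cams,maskf,x0,dims,yaw=None,r=14):
    """maskf(img float)->soft mask 0..1 ; x0=(x,y,yaw)"""
    dx,dy,z0,z1=dims
    data=[]
    for c in cams:
        u,v=proj(c,[[x0[0],x0[1],(z0+z1)/2]])[0]
        win=(int(u)-r,int(v)-r,2*r,2*r)
        I=c["color"][win[1]:win[1]+2*r,win[0]:win[0]+2*r].astype(float)
        data.append((c,win,maskf(I)))
    def f(p):
        yw=p[2] if yaw is None else yaw
        return sum(((sil(c,box(p[0],p[1],yw,dx,dy,z0,z1),win)-m)**2).sum() for c,win,m in data)
    n=3 if yaw is None else 2
    p0=np.array(x0[:n],float)
    sim=np.vstack([p0]+[p0+np.eye(n)[i]*([.004,.004,.1][i]) for i in range(n)])
    o=minimize(f,p0,method="Nelder-Mead",options=dict(initial_simplex=sim,xatol=2e-5,fatol=1e-4))
    return o.x,o.fun
E
python3 - <<'E'
from h import *
import pickle
t,s=pickle.load(open("c0.pkl","rb"))
T=lambda u,v,z:at(t,235+u/6.5,130+v/6.5,z).round(4)
B=lambda u,v,z:at(t,365+u/5,130+v/5,z).round(4)
S=lambda u,v,z:at(s,200+u/4,130+v/4,z).round(4)
print("cam",ray(t,320,200)[0],ray(s,320,200)[0])
for n,q in dict(a=(130,298),b=(240,266),red=(350,228),c=(464,204)).items(): print(n,T(*q,.084))
print("stop",T(567,165,.085)); print("new",B(490,410,.08)); print("newS",S(212,60,.08))
for n,q in dict(a=(702,335),b=(627,320),red=(558,305),c=(487,293),stop=(425,275)).items(): print(n,S(*q,.084))
print("tray wall line top",T(105,437,.034),T(735,275,.034), T(680,75,.034))
print("plug",B(297,80,.01),S(75,300,0.0)," yoke",S(490,205,0),S(520,160,0))
I=t["color"]
for u,v in((289,165),(289,170),(255,176),(323,155),(461,211),(310,160)):print(u,v,I[v,u])
I=s["color"]
for u,v in((338,209),(338,216),(374,217),(304,200),(305,208),(252,145),(254,152),(251,152),(240,170)):print(u,v,I[v,u])
E
```

```text
cam [ 0.31374145 -0.00494679  1.05672227] [1.12127826 0.50639963 0.55164975]
a [0.5401 0.1324 0.084 ]
b [0.5504 0.0973 0.084 ]
red [0.5628 0.0622 0.084 ]
c [0.5705 0.0257 0.084 ]
stop [ 0.5831 -0.0074  0.085 ]
new [ 0.4631 -0.2988  0.08  ]
newS [ 0.467  -0.2902  0.08  ]
a [0.5389 0.1353 0.084 ]
b [0.5505 0.0996 0.084 ]
red [0.5607 0.0651 0.084 ]
c [0.5739 0.0305 0.084 ]
stop [ 0.5804 -0.0052  0.084 ]
tray wall line top [0.5042 0.1468 0.034 ] [ 0.5588 -0.0637  0.034 ] [ 0.6288 -0.0461  0.034 ]
plug [ 0.6257 -0.2397  0.01  ] [ 0.631  -0.2418  0.    ]  yoke [ 0.3951 -0.1203  0.    ] [ 0.3368 -0.1431  0.    ]
289 165 [ 28  37 151]
289 170 [ 24  34 135]
255 176 [ 9 20 26]
323 155 [172 188 191]
461 211 [137 179 197]
310 160 [37 48 54]
338 209 [ 12  24 181]
338 216 [ 13  25 121]
374 217 [19 29 42]
304 200 [195 207 215]
305 208 [133 144 152]
252 145 [151 201 226]
254 152 [127 173 197]
251 152 [ 96 133 154]
240 170 [ 79 142 197]
```

```bash
cat >> h.py <<'E'
def ramp(lo,hi): return lambda a:np.clip((a-lo)/(hi-lo),0,1)
red=lambda I:np.clip((I[...,2]-I[...,1]-20)/85,0,1)*(I[...,1]<60)
def blk(I):
    return np.clip((62-I.max(-1))/28,0,1)
def ivo(I): return np.clip((I[...,1]-100)/50,0,1)*np.clip((I[...,0]-70)/40,0,1)
E
python3 - <<'E'
from h import *
import pickle
t,s=pickle.load(open("c0.pkl","rb"))
for n,m,x0,d in [("red",red,(.562,.063,.25),(.026,.020,.06,.084)),
  ("a",blk,(.540,.133,.25),(.026,.020,.06,.084)),("b",blk,(.550,.098,.25),(.026,.020,.06,.084)),("c",blk,(.572,.028,.25),(.026,.020,.06,.084)),
  ("stop",ivo,(.582,-.006,.25),(.026,.020,.059,.085)),("new",ivo,(.465,-.295,.4),(.026,.020,.056,.08))]:
    for nm,cs in(("t",[t]),("s",[s]),("ts",[t,s])):
        p,f=fitbox(cs,m,x0,d); print(n,nm,p.round(4),round(f,2))
E
```

```text
red t [0.5642 0.0628 0.2895] 22.03
red s [0.564  0.0628 0.5342] 25.41
red ts [0.5642 0.063  0.4105] 54.29
a t [0.5435 0.1349 0.3685] 28.69
a s [0.5439 0.1339 0.5881] 53.02
a ts [0.5436 0.1348 0.5166] 86.97
b t [0.5536 0.0987 0.347 ] 33.56
b s [0.5554 0.0986 0.6092] 47.5
b ts [0.5544 0.0989 0.493 ] 89.84
c t [0.574  0.0269 0.2535] 24.3
c s [0.5741 0.0258 0.6566] 36.85
c ts [0.5743 0.0263 0.5066] 73.92
stop t [ 0.5877 -0.0063  0.2756] 46.13
stop s [ 0.5805 -0.0093  0.3897] 41.27
stop ts [ 0.5849 -0.0072  0.3169] 103.79
new t [ 0.4658 -0.2989  0.3528] 12.22
new s [ 0.462  -0.2989  0.4747] 23.96
new ts [ 0.4651 -0.2984  0.4006] 41.28
```

```bash
cat >> h.py <<'E'
def overlay(c,boxes,win,S,fn):
    u0,v0,w,h=win
    im=cv2.resize(c["color"][v0:v0+h,u0:u0+w],None,fx=S,fy=S,interpolation=cv2.INTER_CUBIC)
    E=[(0,1),(2,3),(4,5),(6,7),(0,2),(1,3),(4,6),(5,7),(0,4),(1,5),(2,6),(3,7)]
    for P,col in boxes:
        q=(proj(c,P)-[u0-.5,v0-.5])*S-.5
        for a,b in E: cv2.line(im,tuple(int(k) for k in q[a]),tuple(int(k) for k in q[b]),col,1,cv2.LINE_AA)
    cv2.imwrite(fn,im)
E
python3 - <<'E'
from h import *
import pickle
t,s=pickle.load(open("c0.pkl","rb"))
yw=.26
B=[]
for x,y in((.5642,.0628),(.5435,.1349),(.5536,.0987),(.574,.0265)): 
    B+= [(box(x,y,yw,.026,.02,.06,.084),(0,255,0)),(box(x,y,yw,.064,.035,.004,.06),(255,255,0))]
B+=[(box(.5845,-.0073,yw,.026,.02,.059,.085),(255,0,255)),(box(.4651,-.2987,.4,.026,.02,.056,.08),(0,255,0)),(box(.4651,-.2987,.4,.064,.035,0,.056),(255,255,0))]
overlay(t,B,(238,135,115,70),6.8,"pics/o1.png");overlay(s,B,(270,185,130,80),6,"pics/o2.png")
overlay(t,B,(435,190,45,50),8,"pics/o3.png");overlay(s,B,(230,135,45,45),8,"pics/o4.png")
a=cv2.imread("pics/o3.png");b=cv2.imread("pics/o4.png");cv2.imwrite("pics/o34.png",np.hstack([a[:360],b]))
E
```

```text
(no output)
```

View pics/o1.png

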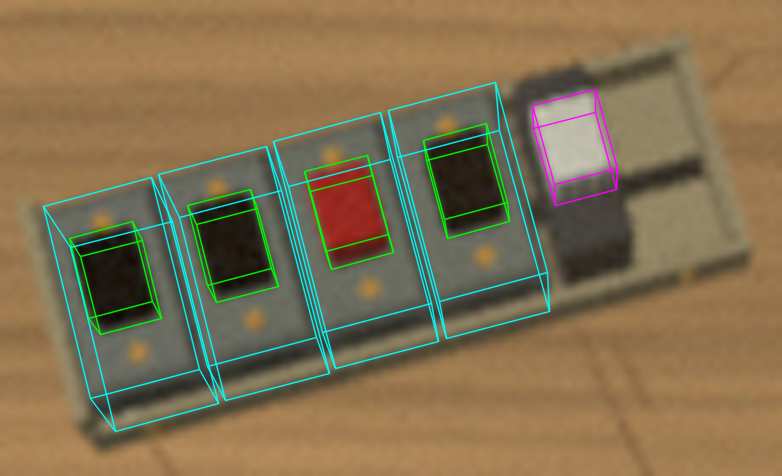

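View pics/o2.png

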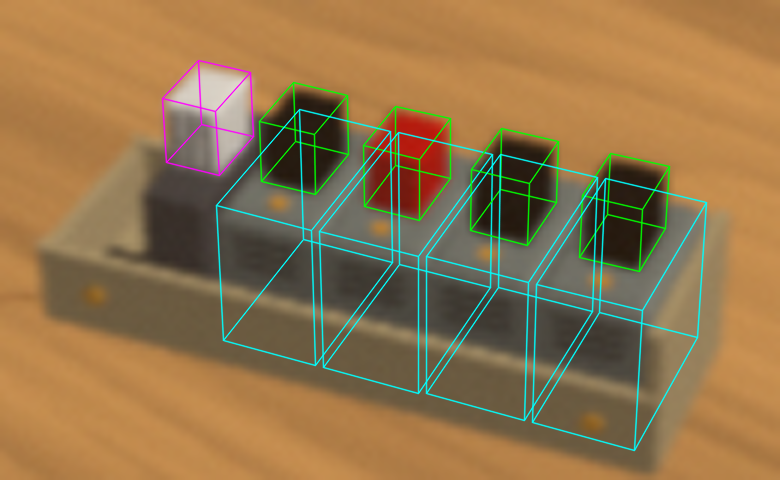

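View pics/o34.png

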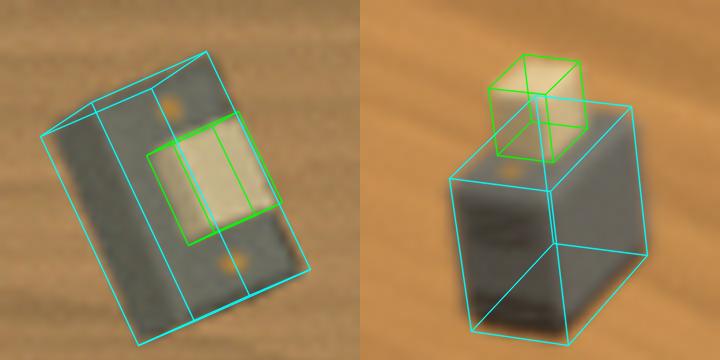

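```bash
cat >> h.py <<'E'
def go(x,y,z,psi):
    s=robot.observe();p=s["tool_pos"];r=s["tool_rot"]
    from scipy.spatial.transform import Rotation as Ro
    R=Ro.from_euler("xyz",r).as_matrix()
    d=R.T@(np.array([x,y,z])-p)/.025
    a=(psi-r[2]+np.pi)%(2*np.pi)-np.pi
    print("units",d.round(3),"roll",round(-np.degrees(a)/6,3))
E
python3 -c "
from h import *
go(.5632,.0628,.14,1.833)"
```

```text
units [ 21.64  -14.252   3.469] roll -13.562
```

```bash
python3 -m crank '{"claw":[0.6,0.6,0.6,0.6,0.6,0.6,0.6,0.6],"delta_pos":[[1.35,-0.9,0.0],[2.7,-1.8,0.0],[4.05,-2.7,0.2],[5.4,-3.6,0.4],[6.75,-4.5,0.6],[8.1,-5.4,0.8],[9.45,-6.3,1.0],[10.8,-7.1,1.2]],"roll":[-0.85,-1.7,-2.55,-3.4,-4.25,-5.1,-5.95,-6.8]}' 20; python3 -c "
from h import *
go(.5632,.0628,.14,1.833)"
```

```text
time: 0.87
tool_pos: [0.3872, -0.2079, 0.1966]
tool_rot: [3.141, 0.0, 1.129]
contact_force: [0.1, -0.8, -0.4]
opening: 0.0557
units [12.799  1.735  2.264] roll -6.721
```

```bash
python3 -m crank '{"claw":[0.6,0.6,0.6,0.6,0.6,0.6,0.6,0.6],"delta_pos":[[1.6,0.2,0.0],[3.2,0.4,0.0],[4.8,0.6,0.2],[6.4,0.8,0.5],[8.0,1.0,0.9],[9.6,1.2,1.3],[11.2,1.5,1.7],[12.8,1.73,2.26]],"roll":[-0.85,-1.7,-2.55,-3.4,-4.25,-5.1,-5.95,-6.72]}'
python3 - <<'E'
from h import *
go(.5632,.0628,.0645,1.833)
s=robot.read_camera("scene");crop(s,250,150,160,110,5,"pics/s1.png")
E
```

```text
time: 1.53
tool_pos: [0.5644, 0.061, 0.1406]
tool_rot: [3.14, 0.001, 1.833]
contact_force: [0.6, -1.0, 0.4]
opening: 0.055
units [ 0.083 -0.031  3.044] roll 0.004
```

View pics/s1.png

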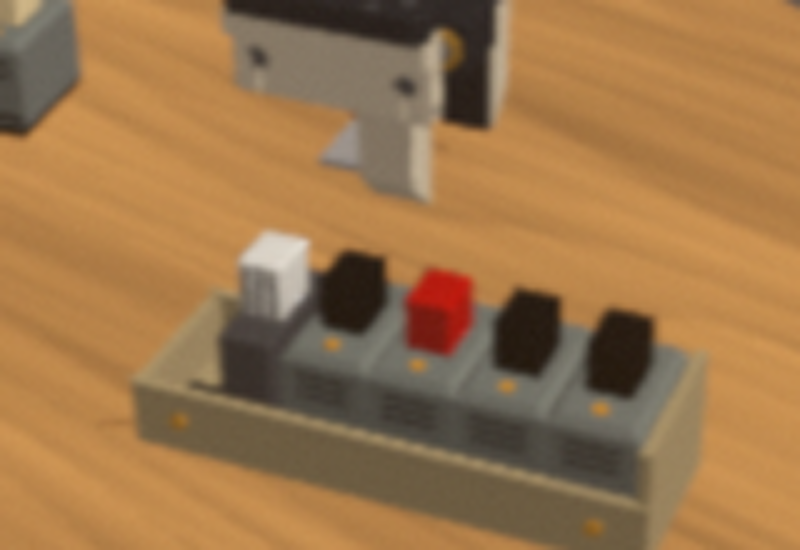

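```bash
python3 -m crank '{"claw":[0.6,0.6,0.6,0.6,0.6,0.6,0.6,0.6],"delta_pos":[[0.0,0.0,0.7],[0.0,0.0,1.4],[0.0,0.0,2.0],[0.0,0.0,2.5],[0.0,0.0,2.8],[0.0,0.0,3.0],[0.0,0.0,3.0],[0.0,0.0,3.0]],"roll":[0,0,0,0,0,0,0,0]}'
python3 - <<'E'
from h import *
go(.5632,.0628,.0645,1.833)
E
```

```text
time: 2.25
tool_pos: [0.5633, 0.0589, 0.066]
tool_rot: [3.141, 0.0, 1.828]
contact_force: [0.4, -0.1, -0.3]
opening: 0.055
units [0.152 0.035 0.058] roll -0.044
```

```bash
python3 -m crank '{"claw":[0.6,0.6,0.6,0.1,0.1,0.1,0.1,0.1],"delta_pos":[[0.08,0.02,0.04],[0.15,0.03,0.06],[0.15,0.03,0.06],[0.15,0.03,0.06],[0.15,0.03,0.06],[0.15,0.03,0.06],[0.15,0.03,0.06],[0.15,0.03,0.06]],"roll":[0,0,0,0,0,0,0,0]}' 20
python3 - <<'E'
from h import *
go(.5632,.0628,.0645,1.833)
E
```

```text
time: 2.92
tool_pos: [0.5632, 0.0628, 0.0643]
tool_rot: [3.141, 0.0, 1.829]
contact_force: [1.6, -0.0, 0.4]
opening: 0.0262
units [ 0.001 -0.    -0.008] roll -0.042
```

```bash
python3 -m crank '{"claw":[0.1,0.1,0.1,0.1,0.1,0.1,0.1,0.1],"delta_pos":[[-0.15,0,0],[-0.3,0,0],[-0.45,0,0],[-0.6,0,0],[-0.75,0,0],[-0.9,0,0],[-1.05,0,0],[-1.2,0,0]],"roll":[0,0,0,0,0,0,0,0]}'
python3 - <<'E'
from h import *
import pickle
s=robot.read_camera("scene");crop(s,250,150,160,110,5,"pics/s2.png")
o=robot.observe();print(o["contact_force"],o["tool_pos"])
E
```

```text
time: 3.58
tool_pos: [0.5711, 0.0352, 0.0646]
tool_rot: [3.139, -0.002, 1.828]
contact_force: [1.3, 9.3, 2.6]
opening: 0.0258
[1.37882824 5.99718169 1.11538573] [0.57136957 0.0344877  0.06453644]
```

View pics/s2.png

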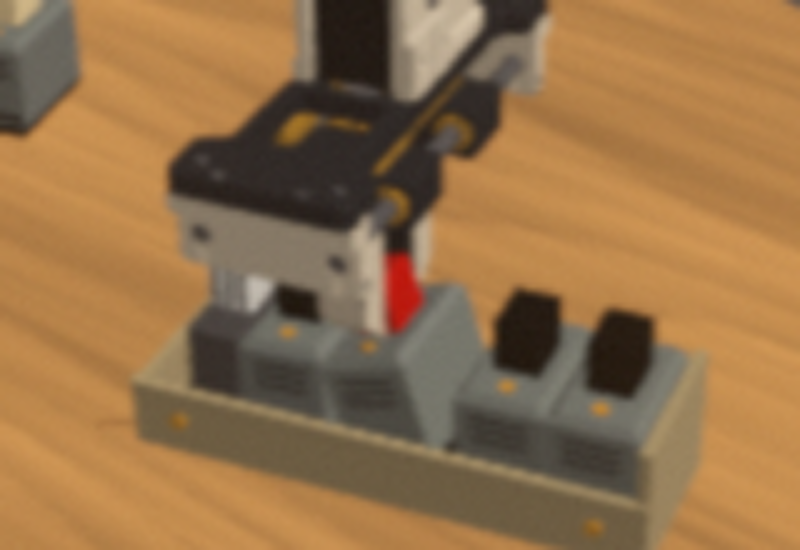

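```bash
python3 -m crank '{"claw":[0.1,0.1,0.1,0.1,0.1,0.1,0.1,0.1],"delta_pos":[[-0.05,0,0],[-0.1,0,0],[-0.15,0,0],[-0.2,0,0],[-0.24,0,0],[-0.28,0,0],[-0.28,0,0],[-0.28,0,0]],"roll":[0,0,0,0,0,0,0,0]}'
python3 - <<'E'
from h import *
import pickle
t=robot.read_camera("top");crop(t,225,110,150,110,5,"pics/t3.png")
s=robot.read_camera("scene");crop(s,250,150,160,110,5,"pics/s3.png")
o=robot.observe();print(o["contact_force"],o["tool_pos"])
E
```

```text
time: 4.3
tool_pos: [0.5731, 0.0283, 0.0644]
tool_rot: [3.139, -0.002, 1.828]
contact_force: [1.3, 7.9, 0.6]
opening: 0.0254
[3.02269391 7.37321524 0.62039251] [0.57310449 0.02833072 0.06444868]
```

View pics/s3.png

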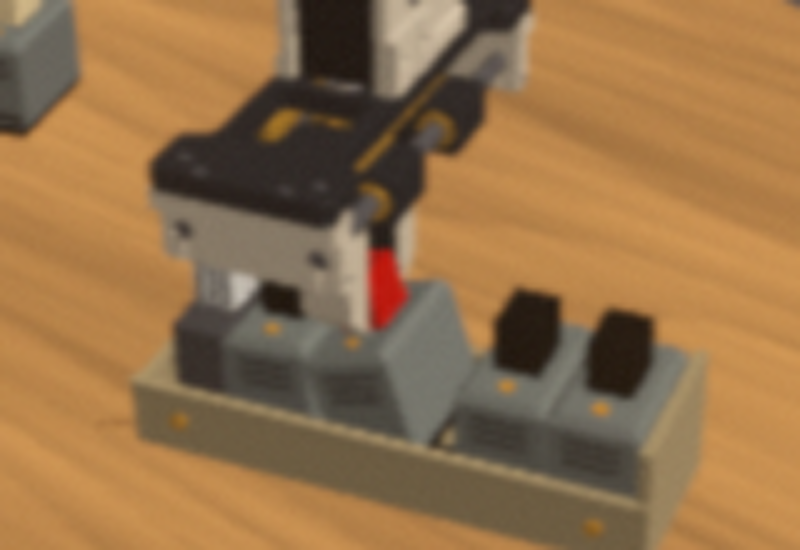

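View pics/t3.png

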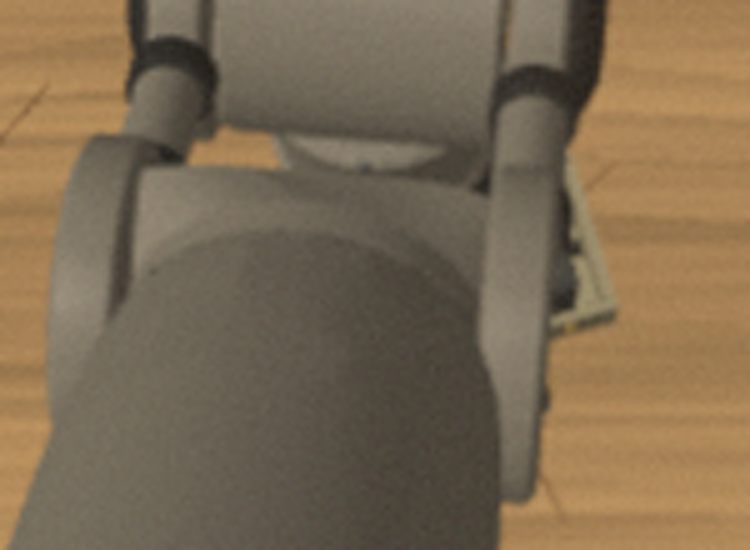

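Run:
```python
from h import *
s=robot.read_camera("scene");crop(s,290,190,70,55,11,"pics/s4.png")
```

```text
(no output)
```

View pics/s4.png

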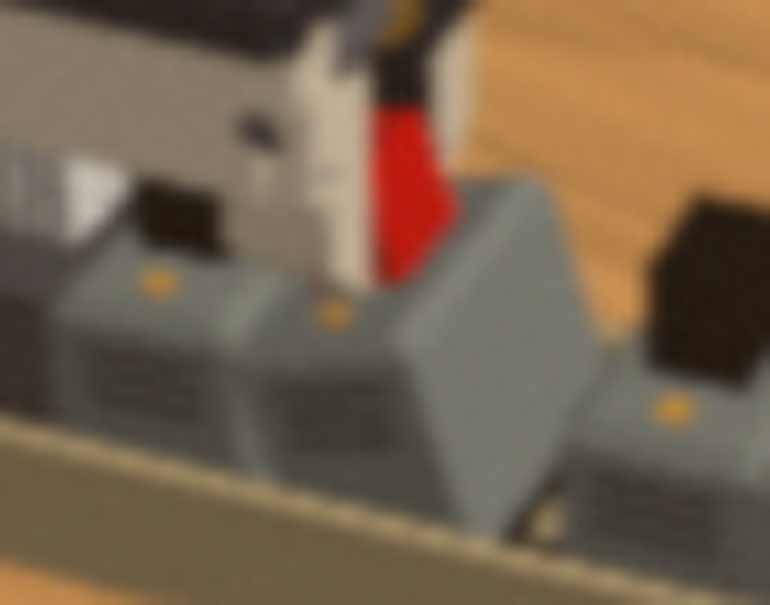

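```bash
python3 -m crank '{"claw":[0.1,0.1,0.1,0.1,0.1,0.1,0.1,0.1],"delta_pos":[[0.1,0,0],[0.2,0,0],[0.3,0,0],[0.4,0,0],[0.5,0,0],[0.6,0,0],[0.7,0,0],[0.8,0,0]],"roll":[0,0,0,0,0,0,0,0]}' 10
python3 - <<'E'
from h import *
s=robot.read_camera("scene");crop(s,270,170,100,75,8,"pics/s5.png")
o=robot.observe();print(o["contact_force"],o["tool_pos"])
E
```

```text
time: 5.12
tool_pos: [0.5678, 0.0463, 0.0644]
tool_rot: [3.14, 0.001, 1.829]
contact_force: [5.8, -0.7, -0.4]
opening: 0.026
[ 4.46317818  0.01092165 -0.22988728] [0.56777206 0.04668769 0.06438276]
```

View pics/s5.png

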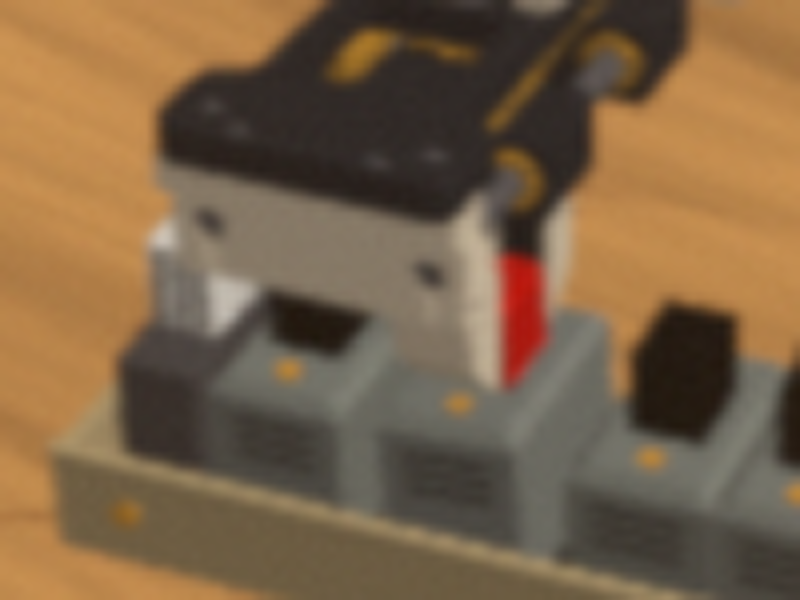

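```bash
python3 -m crank '{"claw":[0.6,0.6,0.6,0.6,0.6,0.6,0.6,0.6],"delta_pos":[[0,0,0],[0,0,0],[0,0,-0.6],[0,0,-1.4],[0,0,-2.2],[0,0,-2.6],[0,0,-2.6],[0,0,-2.6]],"roll":[0,0,0,0,0,0,0,0]}' 10
python3 - <<'E'
from h import *
import pickle
s=robot.read_camera("scene");crop(s,240,150,160,110,5,"pics/s6.png")
t=robot.read_camera("top")
for n,m,x0,d in [("red",red,(.567,.0468,.262),(.026,.020,.06,.084)),("c",blk,(.577,.01,.262),(.026,.020,.06,.084)),
  ("stop",ivo,(.589,-.03,.262),(.026,.020,.059,.085))]:
        p,f=fitbox([s],m,x0,d,yaw=.262,r=12); print(n,p.round(4),round(f,2))
o=robot.observe();print(o["contact_force"],o["tool_pos"])
E
```

```text
time: 5.83
tool_pos: [0.5666, 0.0463, 0.1288]
tool_rot: [-3.141, -0.0, 1.829]
contact_force: [-0.4, -0.1, 0.7]
opening: 0.055
red [0.5663 0.0519] 39.03
c [0.5814 0.0047] 56.07
stop [ 0.5863 -0.0297] 38.58
[-0.55583236  0.01402135  0.6548379 ] [0.56611753 0.0463901  0.12771807]
```

View pics/s6.png

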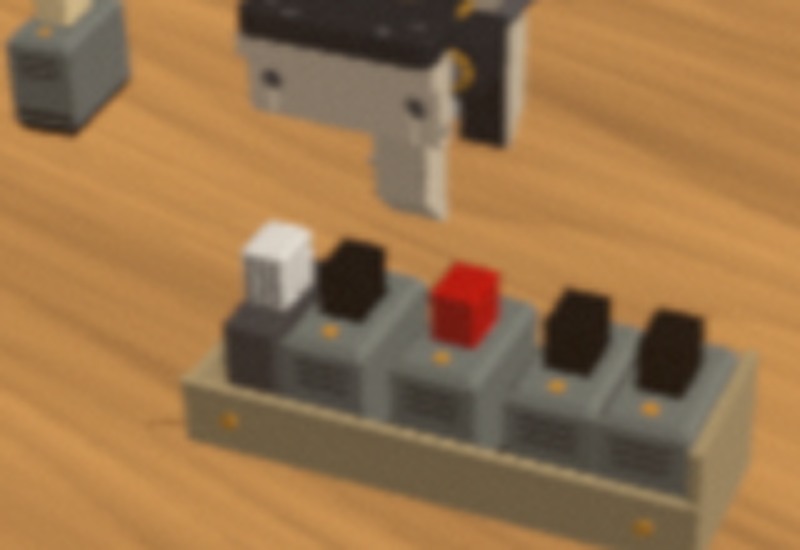

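```bash
python3 -c "
from h import *
go(.5885,-.028,.064,1.833)"
```

```text
units [-3.107  0.114  2.546] roll -0.043
```

```bash
python3 -m crank '{"claw":[0.6,0.6,0.6,0.6,0.6,0.6,0.6,0.6],"delta_pos":[[-0.8,0.04,0],[-1.8,0.08,0],[-2.6,0.11,0],[-3.0,0.11,0.6],[-3.1,0.11,1.4],[-3.1,0.11,2.1],[-3.1,0.11,2.5],[-3.1,0.11,2.5]],"roll":[-0.04,-0.04,-0.04,-0.04,-0.04,-0.04,-0.04,-0.04]}' 15; python3 -m crank '{"claw":[0.1,0.1,0.1,0.1,0.1,0.1,0.1,0.1],"delta_pos":[[0,0,0],[0,0,0],[0,0,0],[0,0,0],[0,0,0],[0,0,0],[-0.08,0,0],[-0.16,0,0]],"roll":[0,0,0,0,0,0,0,0]}';  python3 - <<'E'
from h import *
s=robot.read_camera("scene");crop(s,240,150,160,110,5,"pics/s7.png")
o=robot.observe();print(o["contact_force"],o["tool_pos"])
E
```

```text
time: 6.6
tool_pos: [0.5873, -0.0275, 0.0632]
tool_rot: [-3.135, -0.003, 1.833]
contact_force: [-0.0, -1.0, 1.2]
opening: 0.0548
time: 7.27
tool_pos: [0.5927, -0.0306, 0.0676]
tool_rot: [3.136, 0.0, 1.833]
contact_force: [5.9, 5.4, -2.5]
opening: 0.026
[ 7.13730396  5.69791998 -1.68783334] [ 0.59287289 -0.03102059  0.06761654]
```

View pics/s7.png

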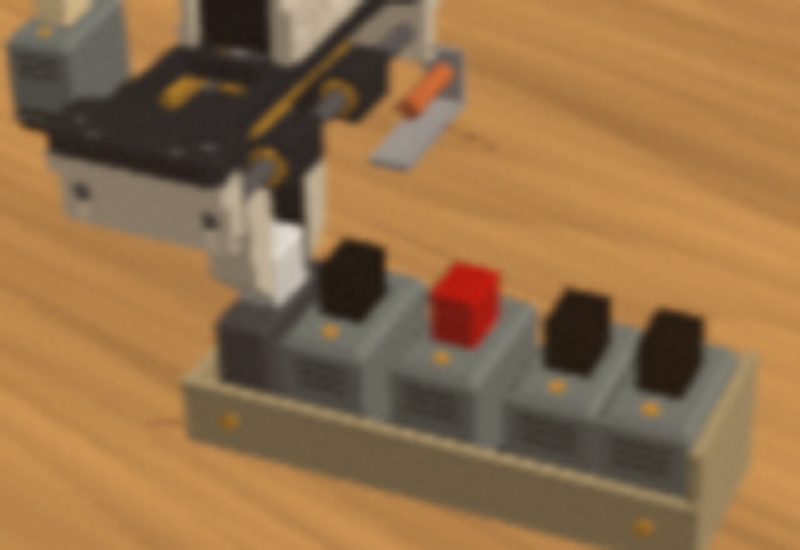

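```bash
python3 -m crank '{"claw":[0.1,0.1,0.1,0.1,0.1,0.1,0.1,0.1],"delta_pos":[[-0.08,0.07,0],[-0.16,0.14,0],[-0.24,0.2,0],[-0.32,0.2,0],[-0.4,0.2,0],[-0.46,0.2,0],[-0.52,0.2,0],[-0.56,0.2,0]],"roll":[0,0,0,0,0,0,0,0]}' 20;  python3 -m crank '{"claw":[0.1,0.1,0.1,0.1,0.1,0.1,0.1,0.1],"delta_pos":[[-0.05,0,0],[-0.1,0,0],[-0.15,0,0],[-0.2,0,0],[-0.24,0,0],[-0.28,0,0],[-0.28,0,0],[-0.28,0,0]],"roll":[0,0,0,0,0,0,0,0]}' 20
```

```text
time: 7.98
tool_pos: [0.5953, -0.039, 0.0673]
tool_rot: [-3.136, -0.01, 1.833]
contact_force: [-13.5, 20.3, 14.0]
opening: 0.026
time: 8.65
tool_pos: [0.5967, -0.0441, 0.0663]
tool_rot: [-3.135, -0.012, 1.833]
contact_force: [-12.2, 24.3, 10.1]
opening: 0.0258
```

Run:
```python
from h import *
s=robot.read_camera("scene");crop(s,250,160,110,80,7,"pics/s8.png")
t=robot.read_camera("top");crop(t,235,120,130,90,6,"pics/t8.png")
o=robot.observe();print(o["contact_force"],o["tool_pos"])
```

```text
[-12.03193962  24.29293837   8.8895013 ] [ 0.59664809 -0.04412407  0.06633596]
```

View pics/s8.png

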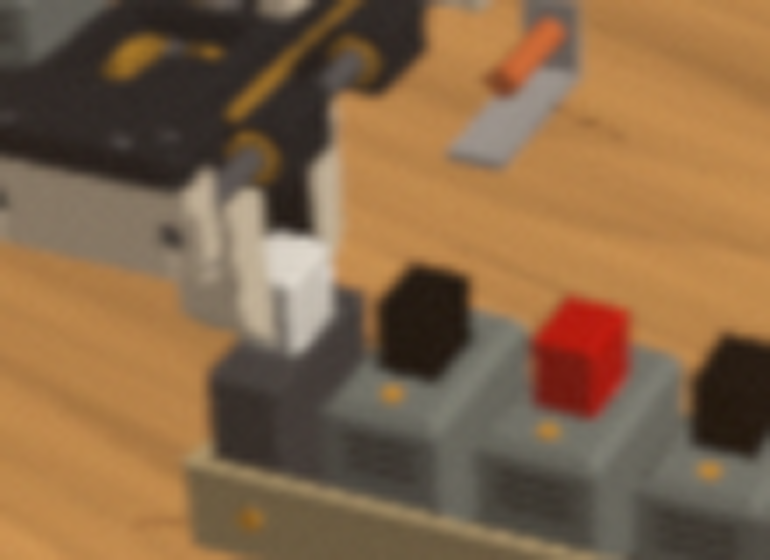

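View pics/t8.png

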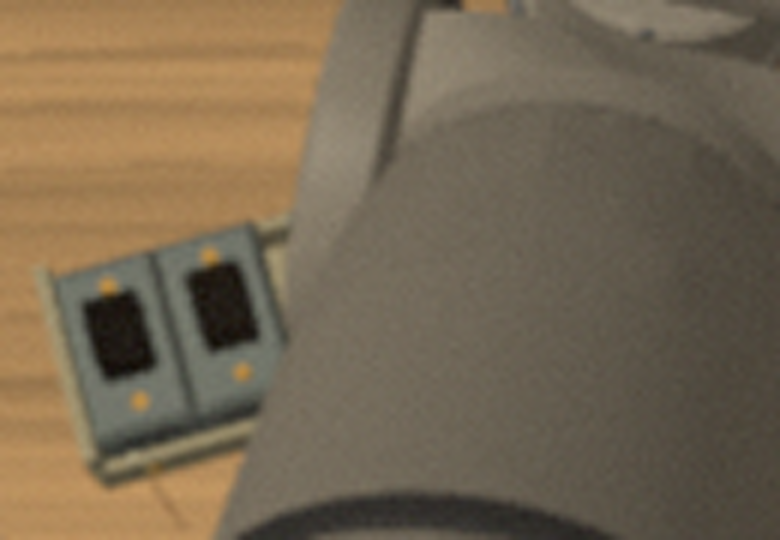

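```bash
python3 -m crank '{"claw":[0.1,0.1,0.1,0.6,0.6,0.6,0.6,0.6],"delta_pos":[[0.1,-0.05,-0.05],[0.2,-0.1,-0.1],[0.24,-0.1,-0.1],[0.24,-0.1,-0.1],[0.24,-0.1,-0.1],[0.24,-0.1,-1.0],[0.24,-0.1,-2.0],[0.24,-0.1,-2.6]],"roll":[0,0,0,0,0,0,0,0]}' 20;  python3 - <<'E'
from h import *
s=robot.read_camera("scene");crop(s,240,150,160,110,5,"pics/s9.png")
for n,m,x0,d in [("red",red,(.567,.0468,.262),(.026,.020,.06,.084)),("c",blk,(.577,.01,.262),(.026,.020,.06,.084)),
  ("stop",ivo,(.592,-.045,.262),(.026,.020,.059,.085))]:
        p,f=fitbox([s],m,x0,d,yaw=.262,r=12); print(n,p.round(4),round(f,2))
o=robot.observe();print(o["contact_force"],o["tool_pos"])
E
```

```text
time: 9.42
tool_pos: [0.5978, -0.0462, 0.1345]
tool_rot: [3.139, 0.002, 1.832]
contact_force: [0.3, -0.3, -0.5]
opening: 0.0531
red [0.5663 0.0519] 39.19
c [0.581 0.006] 62.37
stop [ 0.5898 -0.0404] 38.41
[0.5333968  0.50155022 2.21008271] [ 0.59919369 -0.04649403  0.13731677]
```

View pics/s9.png

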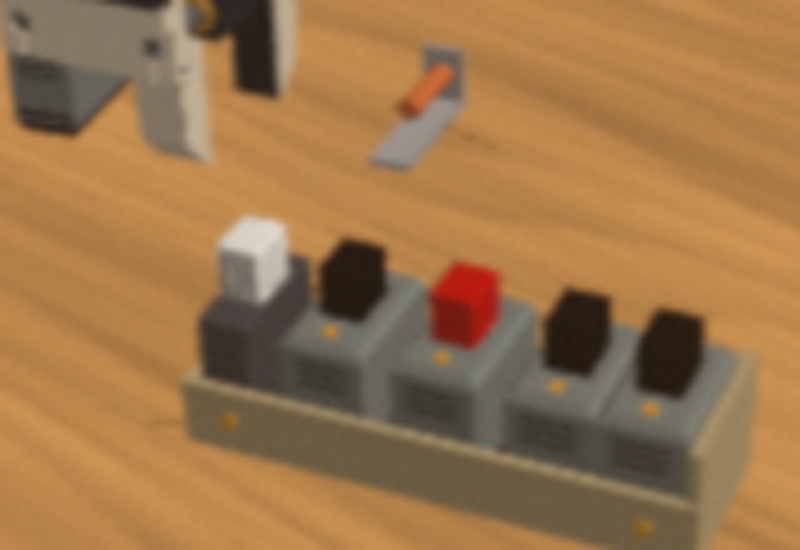

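Run:
```python
from h import *
import pickle
t,s=pickle.load(open("c0.pkl","rb"))
A=at(s,240+185/5,150+379/5,.034);B=at(s,240+692/5,150+457/5,.034);print(A,B,np.linalg.norm(B-A))
C=at(s,240+700/5,150+542/5,0);D=at(s,240+190/5,150+437/5,0);print(C,D,np.linalg.norm(C-D))
d=(B-A)/np.linalg.norm(B-A);print("yaw",np.arctan2(-d[0],d[1]))
yw=.262
ey=np.array([-np.sin(yw),np.cos(yw),0]);ex=np.array([np.cos(yw),np.sin(yw),0])
# top image corners z=.034: from ta crop near long wall
T=lambda u,v,z:at(t,235+u/6.5,130+v/6.5,z)
P1=T(110,452,.034);P2=T(737,275,.034);P3=T(678,70,.034);print(P1,P2,P3,np.linalg.norm(P1-P2),np.linalg.norm(P2-P3))
```

```text
[ 0.63704627 -0.0378168   0.034     ] [0.55185743 0.15328235 0.034     ] 0.20922720323016278
[0.55731317 0.16247443 0.        ] [ 0.63348122 -0.04222115  0.        ] 0.21840752890977222
yaw 0.419341933131233
[0.49915966 0.14499165 0.034     ] [ 0.55882829 -0.06439407  0.034     ] [ 0.63059115 -0.04539635  0.034     ] 0.21772166663811177 0.07423491061003266
```

```bash
cat >> h.py <<'E'
def traybox(x,y,yw):
    L=lambda lx,ly:(x+np.cos(yw)*lx-np.sin(yw)*ly,y+np.sin(yw)*lx+np.cos(yw)*ly)
    B=[(box(x,y,yw,.074,.223,0,.03),(0,255,0)),(box(*L(0,.109),yw,.068,.005,.004,.060),(255,255,0)),(box(x,y,yw,.068,.213,.004,.03),(0,0,255))]
    return B,L
E
python3 - <<'E'
from h import *
import pickle
t,s=pickle.load(open("c0.pkl","rb"))
B,L=traybox(.565,.050,.27)
overlay(t,B,(235,130,120,75),6.5,"pics/tt.png");overlay(s,B,(270,185,130,80),6,"pics/ss.png")
E
```

```text
(no output)
```

View pics/tt.png

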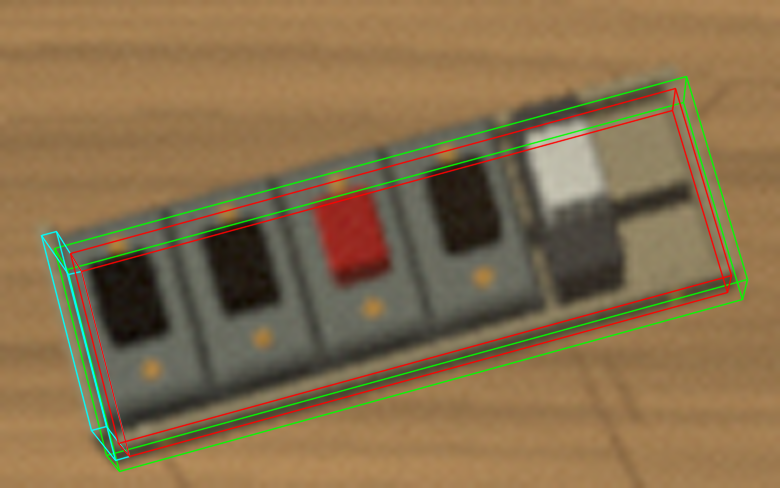

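View pics/ss.png

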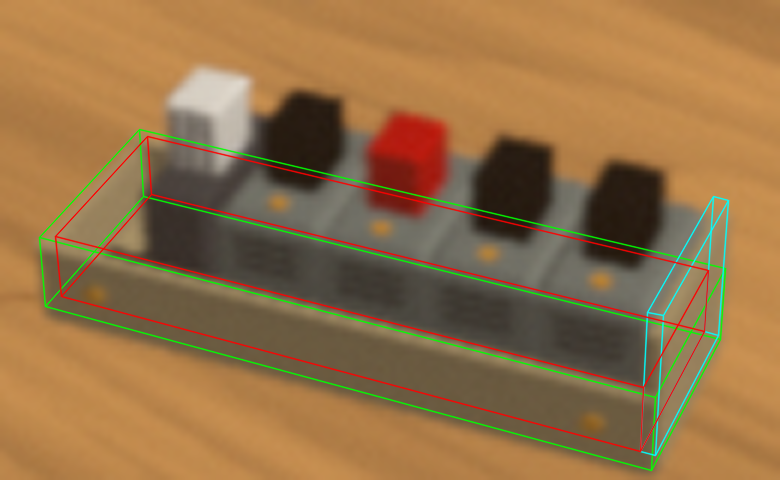

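Run:
```python
from h import *
import pickle
t,s=pickle.load(open("c0.pkl","rb"))
B,L=traybox(.5675,.0515,.258)
overlay(t,B,(235,130,120,75),6.5,"pics/tt2.png");overlay(s,B,(270,185,130,80),6,"pics/ss2.png")
print(L(0,-.0965),L(0,.089),L(0,.054))
```

```text
(np.float64(0.5921217104996251), np.float64(-0.041806062890214414)) (np.float64(0.5447918939433509), np.float64(0.13755429634434282)) (np.float64(0.5537220480105725), np.float64(0.10371271913027541))
```

View pics/tt2.png

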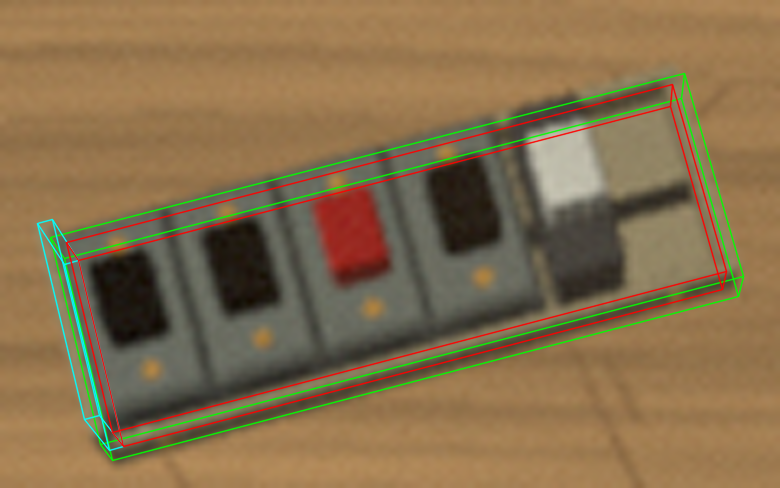

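View pics/ss2.png

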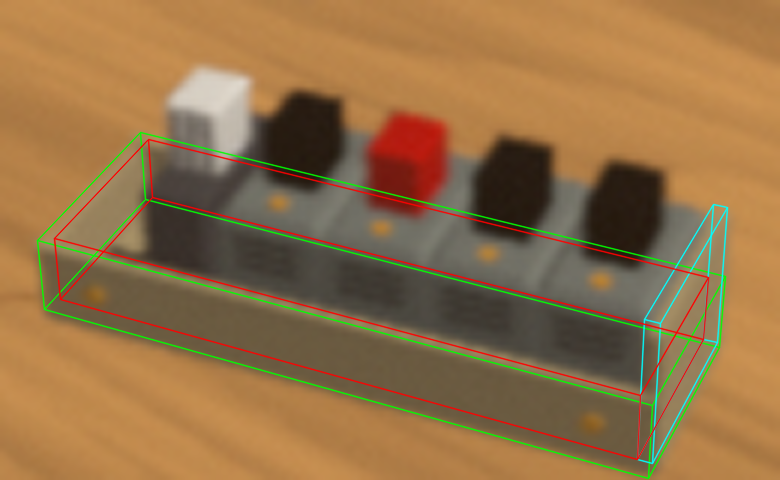

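```bash
python3 -c "
from h import *
go(.5685,.051,.0625,1.839)"
```

```text
units [ 4.097 -0.198  2.975] roll -0.063
```

```bash
python3 -m crank '{"claw":[0.6,0.6,0.6,0.6,0.6,0.6,0.6,0.6],"delta_pos":[[1.0,-0.06,0],[2.2,-0.12,0],[3.3,-0.2,0],[4.0,-0.2,0.6],[4.1,-0.2,1.4],[4.1,-0.2,2.2],[4.1,-0.2,2.8],[4.1,-0.2,2.9]],"roll":[-0.06,-0.06,-0.06,-0.06,-0.06,-0.06,-0.06,-0.06]}' 40; python3 -c "
from h import *
go(.5685,.051,.0625,1.839)"
```

```text
time: 10.13
tool_pos: [0.5666, 0.0523, 0.0599]
tool_rot: [3.139, 0.001, 1.839]
contact_force: [-4.5, 2.0, 19.8]
opening: 0.0554
units [-0.068  0.059 -0.104] roll 0.002
```

```bash
python3 -m crank '{"claw":[0.6,0.6,0.6,0.1,0.1,0.1,0.1,0.1],"delta_pos":[[0,0.06,-0.15],[0,0.06,-0.15],[0,0.06,-0.15],[0,0.06,-0.15],[0,0.06,-0.15],[0,0.06,-0.15],[0,0.06,-0.15],[0,0.06,-0.15]],"roll":[0,0,0,0,0,0,0,0]}' 40; python3 -c "
from h import *
go(.5765,.0207,.0625,1.839)"
```

```text
time: 10.8
tool_pos: [0.567, 0.0525, 0.0628]
tool_rot: [-3.142, 0.0, 1.839]
contact_force: [1.6, 0.9, -0.4]
opening: 0.0263
units [-1.327  0.03   0.013] roll 0.0
```

```bash
python3 -m crank '{"claw":[0.1,0.1,0.1,0.1,0.1,0.1,0.1,0.1],"delta_pos":[[-0.12,0,0],[-0.24,0,0],[-0.36,0.01,0],[-0.48,0.02,0],[-0.6,0.02,0],[-0.72,0.03,0],[-0.84,0.03,0],[-0.96,0.03,0]],"roll":[0,0,0,0,0,0,0,0]}' 40; python3 -c "
from h import *
s=robot.read_camera('scene');crop(s,240,150,160,110,5,'pics/s10.png')
o=robot.observe();print(o['contact_force'],o['tool_pos'])
"
```

```text
time: 11.47
tool_pos: [0.574, 0.0293, 0.0628]
tool_rot: [-3.141, -0.0, 1.839]
contact_force: [-0.7, 0.9, -1.3]
opening: 0.0252
[-0.80529953  0.86398847 -2.04828986] [0.57425193 0.02870032 0.06278325]
```

View pics/s10.png

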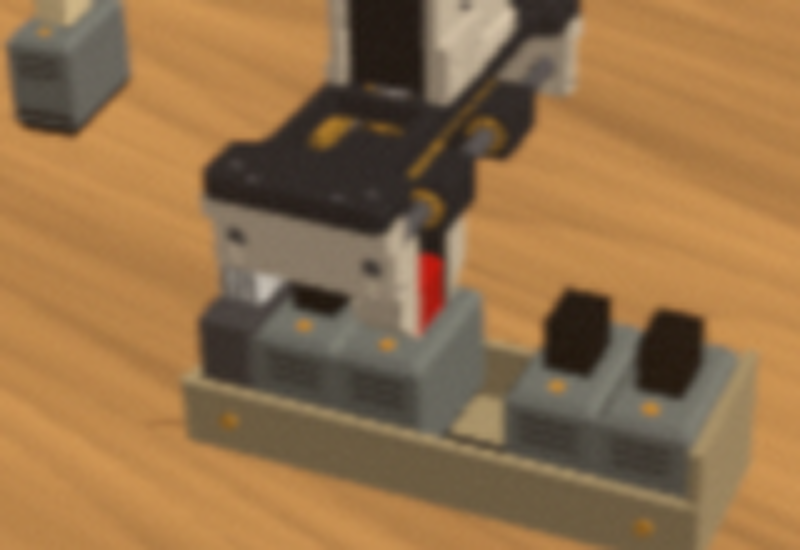

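```bash
python3 -m crank '{"claw":[0.1,0.1,0.1,0.1,0.1,0.1,0.1,0.1],"delta_pos":[[-0.04,0,0],[-0.08,0,0],[-0.12,0,0],[-0.16,0,0],[-0.2,0,0],[-0.24,0,0],[-0.24,0,0],[-0.24,0,0]],"roll":[0,0,0,0,0,0,0,0]}' 40
```

```text
time: 12.18
tool_pos: [0.5745, 0.0263, 0.0629]
tool_rot: [-3.14, -0.004, 1.84]
contact_force: [-3.4, 10.5, 2.8]
opening: 0.0254
```

```bash
python3 -m crank '{"claw":[0.1,0.1,0.1,0.6,0.6,0.6,0.6,0.6],"delta_pos":[[0.06,0,0],[0.11,0,0],[0.11,0,0],[0.11,0,0],[0.11,0,0],[0.11,0,-1.0],[0.11,0,-2.5],[0.11,0,-4.0]],"roll":[0,0,0,0,0,0,0,0]}' 15; python3 -c "
from h import *
go(.4645,-.2985,.17,1.571+.395)"
```

```text
time: 12.85
tool_pos: [0.5745, 0.026, 0.1634]
tool_rot: [-3.14, -0.0, 1.839]
contact_force: [1.2, 0.0, 0.5]
opening: 0.0528
units [-11.354  -7.676  -0.251] roll -1.217
```

```bash
python3 -m crank '{"claw":[0.6,0.6,0.6,0.6,0.6,0.6,0.6,0.6],"delta_pos":[[-1.2,-0.8,-0.2],[-2.5,-1.7,-0.2],[-3.8,-2.6,-0.2],[-5.1,-3.5,-0.2],[-6.4,-4.4,-0.2],[-7.7,-5.3,-0.2],[-9.0,-6.1,-0.2],[-10.2,-6.9,-0.2]],"roll":[-0.2,-0.4,-0.6,-0.8,-1.0,-1.2,-1.2,-1.2]}' 15
python3 - <<'E'
from h import *
import pickle
t=robot.read_camera("top");s=robot.read_camera("scene");pickle.dump((t,s),open("c1.pkl","wb"))
go(.4645,-.2985,.1,1.571+.395)
crop(t,235,130,120,80,6.5,"pics/t11.png");crop(s,270,170,130,90,6,"pics/s11.png")
E
```

```text
time: 13.52
tool_pos: [0.4755, -0.2678, 0.1685]
tool_rot: [3.141, 0.002, 1.964]
contact_force: [0.4, -0.2, -0.3]
opening: 0.0551
units [-0.872 -0.801  2.733] roll -0.068
```

View pics/t11.png

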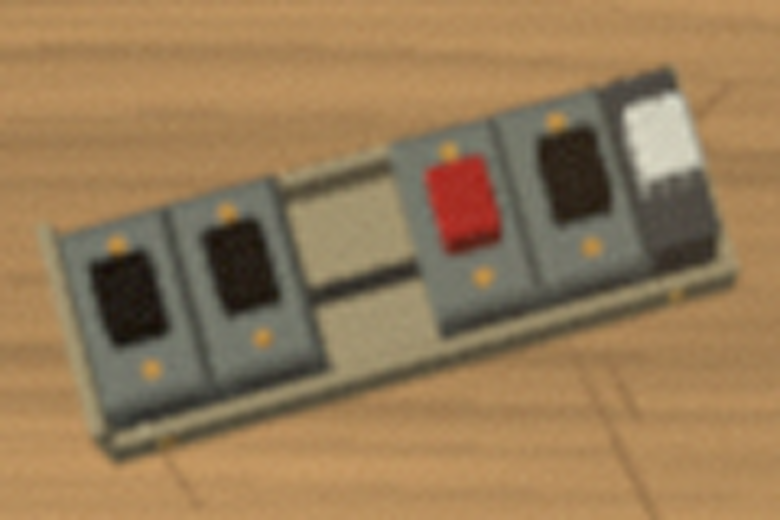

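View pics/s11.png

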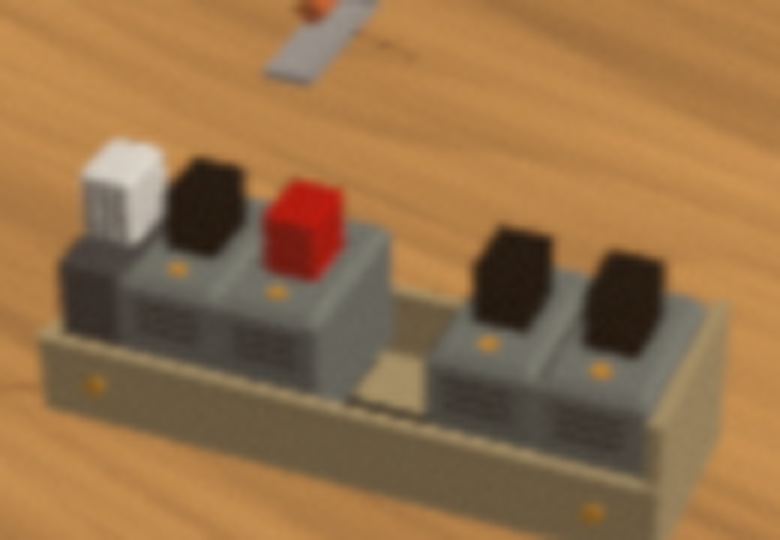

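Run:
```python
from h import *
import pickle
t,s=pickle.load(open("c1.pkl","rb"))
for n,m,x0 in [("a",blk,(.543,.1345)),("b",blk,(.554,.0988)),("red",red,(.575,.026)),("c",blk,(.584,-.01)),("stop",ivo,(.594,-.044))]:
    r=[]
    for c in(t,s):
        p,f=fitbox([c],m,(*x0,.265),(.026,.020,.06,.084),yaw=.265,r=11); r.append((p.round(4),round(f,1)))
    print(n,r)
ey=np.array([-np.sin(.265),np.cos(.265)]);O=np.array([.5675,.0515])
T=lambda u,v,z:at(t,235+u/6.5,130+v/6.5,z)
for nm,pts,z in(("redL",[(392,145),(442,333)],.057),("bR flat",[(270,182),(322,368)],.0585),("a|b",[(166,212),(210,390)],.058),("cheek inner",[(60,236),(100,420)],.06),("r|c",[(493,122),(545,300)],.058)):
    for q in pts: P=T(*q,z);print(nm,P.round(4),"tray y",((P[:2]-O)@ey).round(4))
```

```text
a [(array([0.5438, 0.1353]), np.float64(22.2)), (array([0.5455, 0.1354]), np.float64(64.5))]
b [(array([0.5543, 0.0995]), np.float64(24.9)), (array([0.558 , 0.0988]), np.float64(65.9))]
red [(array([0.5742, 0.0273]), np.float64(27.8)), (array([0.5742, 0.0265]), np.float64(36.2))]
c [(array([ 0.5841, -0.0086]), np.float64(47.9)), (array([ 0.5852, -0.0104]), np.float64(61.9))]
stop [(array([ 0.5969, -0.0379]), np.float64(26.6)), (array([ 0.5896, -0.0415]), np.float64(39.7))]
redL [0.598  0.0504 0.057 ] tray y -0.009
redL [0.5342 0.0336 0.057 ] tray y -0.0085
bR flat [0.5851 0.0906 0.0585] tray y 0.0331
bR flat [0.5223 0.0726 0.0585] tray y 0.0322
a|b [0.5752 0.1249 0.058 ] tray y 0.0688
a|b [0.5152 0.1092 0.058 ] tray y 0.0693
cheek inner [0.5668 0.1595 0.06  ] tray y 0.1045
cheek inner [0.505  0.1447 0.06  ] tray y 0.1063
r|c [0.6054 0.017  0.058 ] tray y -0.0432
r|c [ 5.449e-01 -1.000e-04  5.800e-02] tray y -0.0439
```

```bash
python3 -m crank '{"claw":[0.6,0.6,0.6,0.6,0.6,0.6,0.6,0.6],"delta_pos":[[-0.5,-0.4,0.2],[-0.9,-0.8,0.8],[-0.9,-0.8,1.6],[-0.9,-0.8,2.4],[-0.9,-0.8,3.0],[-0.9,-0.8,3.3],[-0.9,-0.8,3.3],[-0.9,-0.8,3.3]],"roll":[-0.05,-0.05,-0.05,-0.05,-0.05,-0.05,-0.05,-0.05]}' 40
python3 - <<'E'
from h import *
go(.465,-.2987,.060,1.571+.395)
s=robot.read_camera("scene");crop(s,210,110,90,70,8,"pics/s12.png")
E
```

```text
time: 14.28
tool_pos: [0.4667, -0.2935, 0.0858]
tool_rot: [3.142, 0.0, 1.97]
contact_force: [0.9, -0.3, 0.1]
opening: 0.0551
units [-0.163 -0.145  1.031] roll 0.041
```

View pics/s12.png

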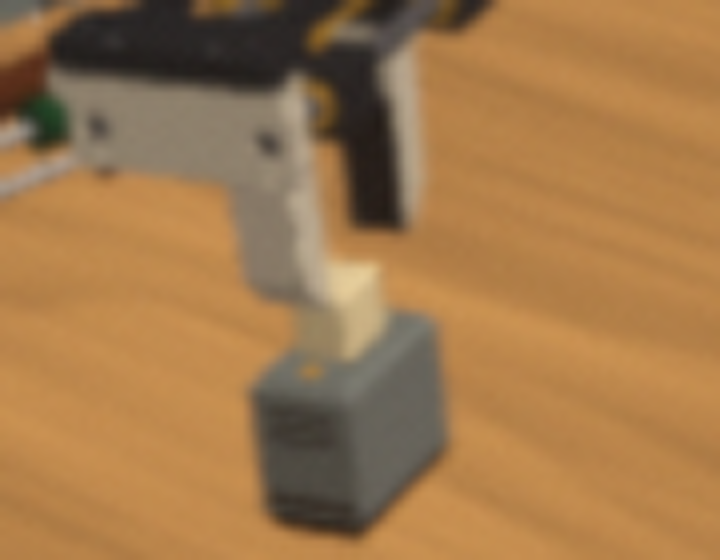

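Run:
```python
from h import *
s=robot.read_camera("scene");o=robot.observe();p=o["tool_pos"];psi=o["tool_rot"][2]
yt=np.array([np.sin(psi),-np.cos(psi)])
f=p[:2]+yt*(.0275+.0095);g=p[:2]-yt*(.0275+.0095)
B=[(box(*f,psi-np.pi/2,.019,.019,p[2],p[2]+.05),(0,0,255)),(box(*g,psi-np.pi/2,.019,.019,p[2],p[2]+.05),(255,0,0)),
(box(.4651,-.2987,.4,.026,.02,.056,.08),(0,255,0)),(box(.4651,-.2987,.4,.064,.035,0,.056),(255,255,0))]
print(p)
overlay(s,B,(210,110,90,70),8,"pics/s13.png")
```

```text
[ 0.46713547 -0.29394962  0.086584  ]
```

View pics/s13.png

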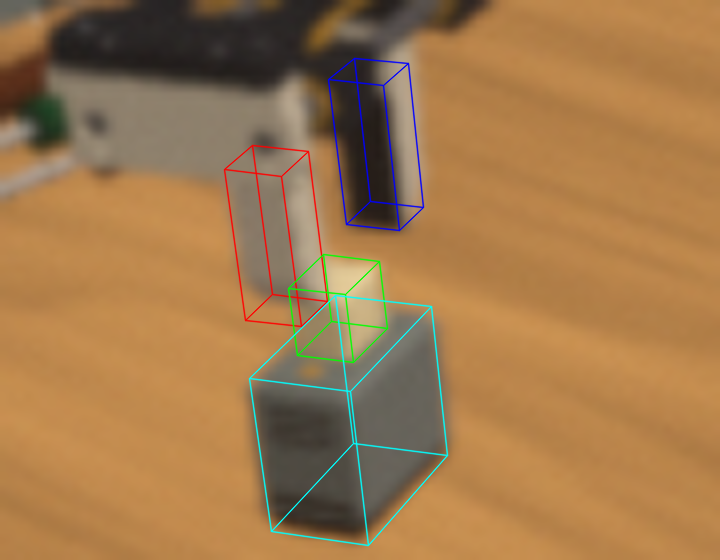

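```bash
python3 -c "
from h import *
go(.4648,-.298,.0605,1.571+.395)"
```

```text
units [-0.111 -0.15   1.043] roll 0.041
```

```bash
python3 -m crank '{"claw":[0.6,0.6,0.6,0.6,0.6,0.6,0.6,0.6],"delta_pos":[[-0.1,-0.15,0.2],[-0.1,-0.15,0.5],[-0.1,-0.15,0.8],[-0.1,-0.15,0.95],[-0.1,-0.15,1.0],[-0.1,-0.15,1.0],[-0.1,-0.15,1.0],[-0.1,-0.15,1.0]],"roll":[0.04,0.04,0.04,0.04,0.04,0.04,0.04,0.04]}' 40; python3 -c "
from h import *
go(.4648,-.298,.0605,1.571+.395)"
```

```text
time: 15.05
tool_pos: [0.4641, -0.2975, 0.0606]
tool_rot: [3.141, 0.0, 1.966]
contact_force: [-0.6, 0.3, 0.4]
opening: 0.0551
units [-0.03   0.018  0.005] roll -0.001
```

Positioned well. Close, then lift.

```bash
python3 -m crank '{"claw":[0.1,0.1,0.1,0.1,0.1,0.1,0.1,0.1],"delta_pos":[[0,0,0],[0,0,0],[0,0,0],[0,0,0],[0,0,0],[0,0,0],[0,0,0],[0,0,0]],"roll":[0,0,0,0,0,0,0,0]}' 40
python3 - <<'E'
from h import *
import pickle
o=robot.observe();print(o["tool_pos"],o["tool_rot"],o["contact_force"],o["opening"])
s=robot.read_camera("scene");crop(s,210,110,90,70,8,"pics/s14.png")
E
```

```text
time: 15.72
tool_pos: [0.464, -0.2973, 0.0604]
tool_rot: [3.142, 0.0, 1.966]
contact_force: [0.1, -0.0, -0.4]
opening: 0.0253
[ 0.46397234 -0.29733782  0.06042801] [3.14150064e+00 1.28006127e-04 1.96581974e+00] [ 0.12917729 -0.01372318 -0.40020591] 0.02532911459518696
```

View pics/s14.png

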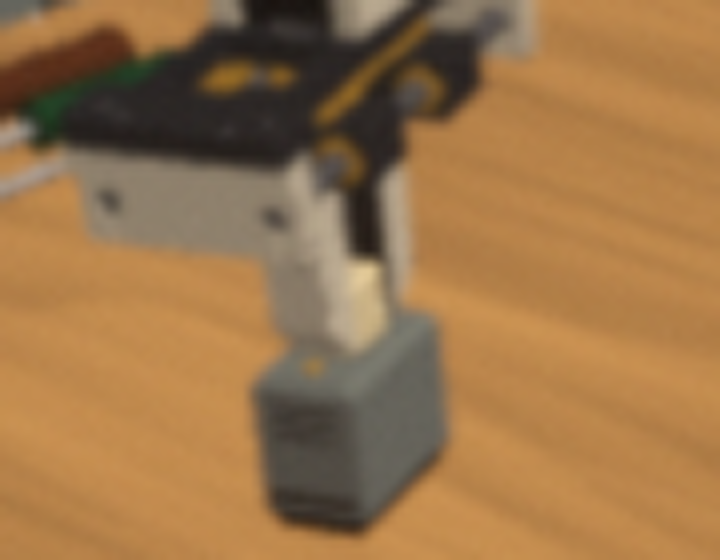

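```bash
python3 -m crank '{"claw":[0.1,0.1,0.1,0.1,0.1,0.1,0.1,0.1],"delta_pos":[[0,0,-0.1],[0,0,-0.4],[0,0,-0.9],[0,0,-1.6],[0,0,-2.4],[0,0,-3.4],[0,0,-4.4],[0,0,-5.3]],"roll":[0,0,0,0,0,0,0,0]}' 40
python3 - <<'E'
from h import *
go(.5647,.0629,.195,1.571+.27)
s=robot.read_camera("scene");crop(s,210,80,90,70,8,"pics/s15.png")
E
```

```text
time: 16.43
tool_pos: [0.4638, -0.2973, 0.195]
tool_rot: [3.141, 0.001, 1.966]
contact_force: [0.8, 0.3, -1.5]
opening: 0.0258
units [ 1.1746e+01  9.2710e+00 -8.0000e-03] roll 1.191
```

View pics/s15.png

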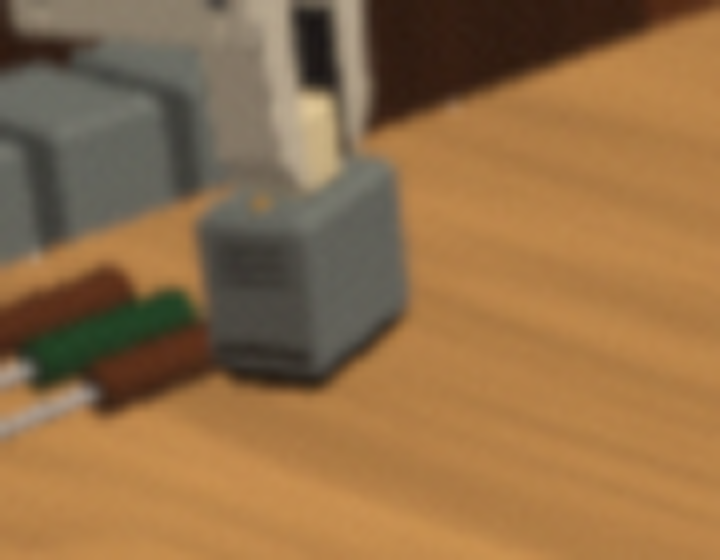

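```bash
python3 -m crank '{"claw":[0.1,0.1,0.1,0.1,0.1,0.1,0.1,0.1],"delta_pos":[[0.4,0.3,0],[1.2,0.95,0],[2.4,1.9,0],[3.6,2.85,0],[4.8,3.8,0],[6.0,4.75,0],[7.2,5.7,0],[8.4,6.65,0]],"roll":[0.1,0.3,0.5,0.7,0.9,1.1,1.19,1.19]}' 40; python3 -c "
from h import *
go(.5647,.0629,.195,1.571+.27)"
```

```text
time: 17.15
tool_pos: [0.5365, -0.0378, 0.1929]
tool_rot: [-3.141, 0.0, 1.84]
contact_force: [1.2, -0.8, -1.8]
opening: 0.0255
units [ 3.58   2.161 -0.083] roll -0.006
```

```bash
python3 -m crank '{"claw":[0.1,0.1,0.1,0.1,0.1,0.1,0.1,0.1],"delta_pos":[[0.9,0.6,0],[1.8,1.1,0],[2.6,1.6,0],[3.2,2.0,0],[3.5,2.1,0],[3.55,2.15,0],[3.55,2.15,0],[3.55,2.15,0]],"roll":[0,0,0,0,0,0,0,0]}' 40
python3 - <<'E'
from h import *
go(.5647,.0629,.135,1.571+.27)
s=robot.read_camera("scene");crop(s,270,110,120,130,4.5,"pics/s16.png")
E
```

```text
time: 17.82
tool_pos: [0.5643, 0.0594, 0.1928]
tool_rot: [-3.141, 0.0, 1.84]
contact_force: [0.4, -0.7, -1.0]
opening: 0.0258
units [0.134 0.053 2.312] roll -0.005
```

View pics/s16.png

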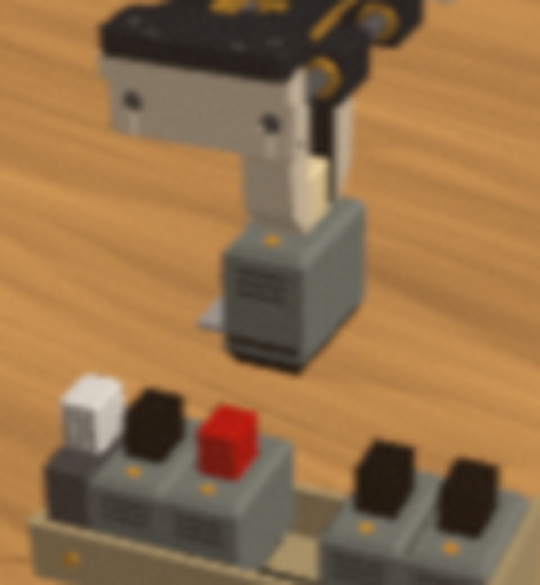

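```bash
python3 -m crank '{"claw":[0.1,0.1,0.1,0.1,0.1,0.1,0.1,0.1],"delta_pos":[[0.07,0.03,0.3],[0.14,0.05,0.8],[0.14,0.05,1.4],[0.14,0.05,1.9],[0.14,0.05,2.2],[0.14,0.05,2.35],[0.14,0.05,2.35],[0.14,0.05,2.35]],"roll":[0,0,0,0,0,0,0,0]}' 40
python3 - <<'E'
from h import *
import pickle
go(.5647,.0629,.120,1.571+.27)
o=robot.observe();print(o["tool_pos"],o["contact_force"])
s=robot.read_camera("scene")
p=o["tool_pos"];yw=o["tool_rot"][2]-np.pi/2
# nominal unit in hand, gap boxes
B=[(box(p[0],p[1],yw,.064,.035,p[2]-.0604,p[2]-.0044),(255,255,0))]
overlay(s,B,(290,145,100,100),6,"pics/s17.png")
pickle.dump(s,open("c2.pkl","wb"))
E
```

```text
time: 18.53
tool_pos: [0.5652, 0.0638, 0.1344]
tool_rot: [3.141, 0.0, 1.841]
contact_force: [-0.1, -0.2, -0.9]
opening: 0.0262
units [-0.029 -0.028  0.577] roll -0.002
[0.5651691  0.0637957  0.13442619] [-0.1169394  -0.23249213 -0.90304789]
```

View pics/s17.png

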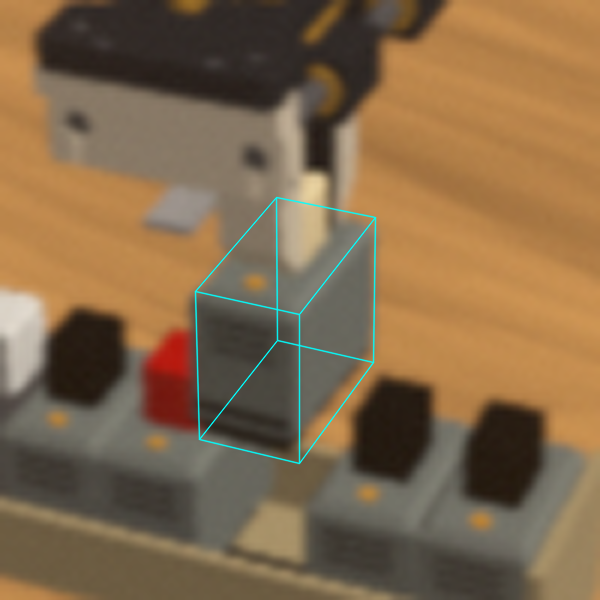

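```bash
python3 -m crank '{"claw":[0.1,0.1,0.1,0.1,0.1,0.1,0.1,0.1],"delta_pos":[[-0.03,-0.02,0.15],[-0.03,-0.02,0.3],[-0.03,-0.02,0.45],[-0.03,-0.02,0.57],[-0.03,-0.02,0.67],[-0.03,-0.02,0.75],[-0.03,-0.02,0.8],[-0.03,-0.02,0.8]],"roll":[0,0,0,0,0,0,0,0]}' 40
python3 - <<'E'
from h import *
go(.5647,.0629,.10,1.571+.27)
s=robot.read_camera("scene");crop(s,290,145,100,100,6,"pics/s18.png")
E
```

```text
time: 19.25
tool_pos: [0.5645, 0.0632, 0.1138]
tool_rot: [-3.141, -0.0, 1.841]
contact_force: [-0.2, -0.5, -2.0]
opening: 0.0257
units [-0.013  0.004  0.553] roll 0.002
```

View pics/s18.png

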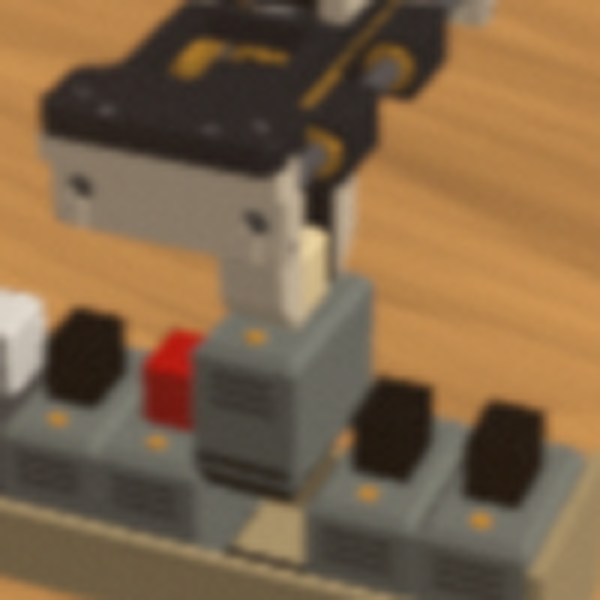

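```bash
python3 -m crank '{"claw":[0.1,0.1,0.1,0.1,0.1,0.1,0.1,0.1],"delta_pos":[[0,0,0.1],[0,0,0.2],[0,0,0.3],[0,0,0.4],[0,0,0.48],[0,0,0.55],[0,0,0.55],[0,0,0.55]],"roll":[0,0,0,0,0,0,0,0]}' 40
python3 - <<'E'
from h import *
go(.5647,.0629,.066,1.571+.27)
s=robot.read_camera("scene");crop(s,290,145,100,100,6,"pics/s19.png")
E
```

```text
time: 19.97
tool_pos: [0.5644, 0.0633, 0.1001]
tool_rot: [-3.141, -0.0, 1.841]
contact_force: [-1.0, 1.2, -2.8]
opening: 0.0255
units [-0.018  0.008  1.363] roll 0.002
```

View pics/s19.png

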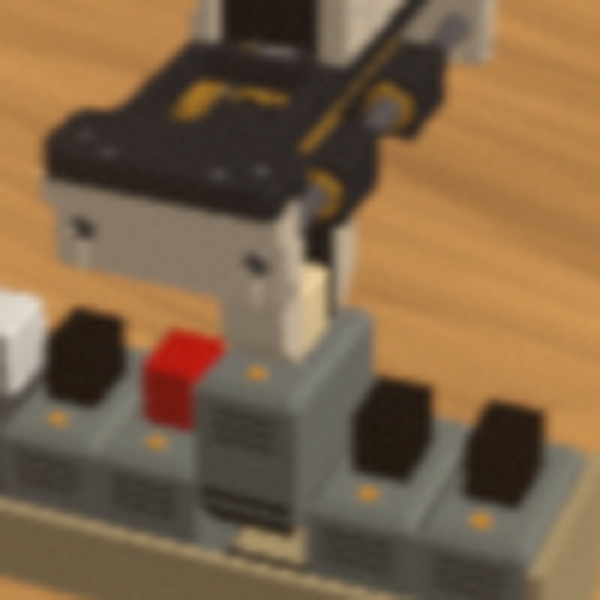

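```bash
python3 -m crank '{"claw":[0.1,0.1,0.1,0.1,0.1,0.1,0.1,0.1],"delta_pos":[[0.03,0,0.05],[0.04,0,0.12],[0.04,0,0.2],[0.04,0,0.28],[0.04,0,0.36],[0.04,0,0.43],[0.04,0,0.5],[0.04,0,0.5]],"roll":[0,0,0,0,0,0,0,0]}' 40
python3 - <<'E'
from h import *
go(.5647,.0629,.066,1.571+.27)
E
```

```text
time: 20.68
tool_pos: [0.5642, 0.0641, 0.0875]
tool_rot: [-3.141, 0.0, 1.841]
contact_force: [0.3, 0.2, -1.1]
opening: 0.0258
units [-0.05   0.007  0.859] roll 0.001
```

```bash
python3 -m crank '{"claw":[0.1,0.1,0.1,0.1,0.1,0.1,0.1,0.1],"delta_pos":[[0,0,0.1],[0,0,0.2],[0,0,0.3],[0,0,0.4],[0,0,0.5],[0,0,0.6],[0,0,0.7],[0,0,0.76]],"roll":[0,0,0,0,0,0,0,0]}' 40;python3 -m crank '{"claw":[0.1,0.1,0.1,0.1,0.1,0.1,0.1,0.1],"delta_pos":[[0,0,0.03],[0,0,0.06],[0,0,0.09],[0,0,0.12],[0,0,0.15],[0,0,0.17],[0,0,0.18],[0,0,0.18]],"roll":[0,0,0,0,0,0,0,0]}' 40
python3 - <<'E'
from h import *
go(.5647,.0629,.0644,1.571+.27)
s=robot.read_camera("scene");crop(s,260,150,130,100,6,"pics/s20.png")
E
```

```text
time: 21.35
tool_pos: [0.5642, 0.0641, 0.0685]
tool_rot: [-3.141, -0.0, 1.841]
contact_force: [0.1, -0.9, -1.7]
opening: 0.0257
time: 22.02
tool_pos: [0.5644, 0.0641, 0.0644]
tool_rot: [3.142, 0.0, 1.841]
contact_force: [0.4, -0.3, -1.2]
opening: 0.0257
units [-0.051 -0.     0.002] roll 0.002
```

View pics/s20.png

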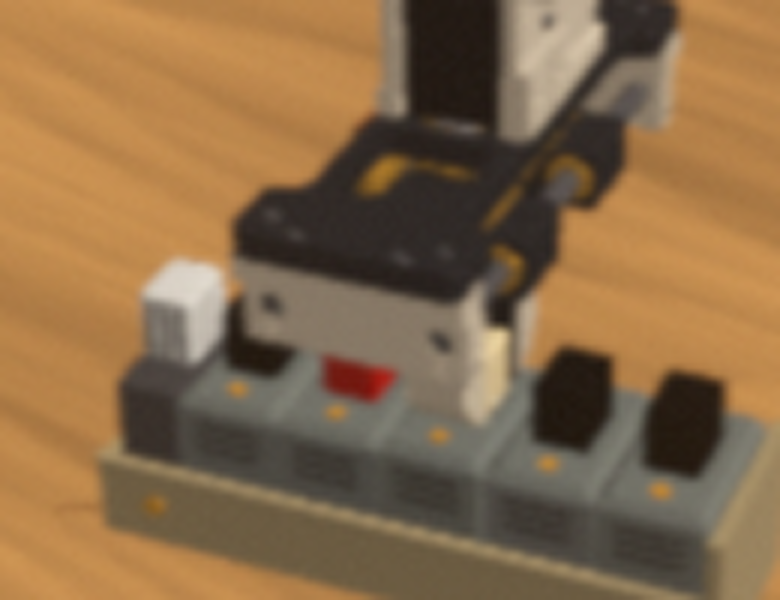

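```bash
python3 -m crank '{"claw":[0.1,0.1,0.1,0.1,0.1,0.1,0.1,0.1],"delta_pos":[[0,0,0.01],[0,0,0.02],[0,0,0.03],[0,0,0.04],[0,0,0.05],[0,0,0.06],[0,0,0.06],[0,0,0.06]],"roll":[0,0,0,0,0,0,0,0]}' 40
```

```text
time: 22.73
tool_pos: [0.5648, 0.0643, 0.0642]
tool_rot: [3.14, 0.0, 1.841]
contact_force: [-1.7, -0.0, 10.4]
opening: 0.0257
```

```bash
python3 -m crank '{"claw":[0.1,0.1,0.6,0.6,0.6,0.6,0.6,0.6],"delta_pos":[[0,0,-0.03],[0,0,-0.06],[0,0,-0.06],[0,0,-0.06],[0,0,-0.06],[0,0,-0.4],[0,0,-1.2],[0,0,-2.4]],"roll":[0,0,0,0,0,0,0,0]}' 15;python3 - <<'E'
from h import *
x,y=.568+.0965*np.sin(.27),.0515-.0965*np.cos(.27)
print(x,y); go(.5955,-.043,.064,1.571+.27)
s=robot.read_camera("scene");crop(s,260,150,130,100,6,"pics/s21.png")
E
```

```text
time: 23.4
tool_pos: [0.5627, 0.0641, 0.1217]
tool_rot: [-3.136, -0.001, 1.841]
contact_force: [0.1, -0.8, 0.3]
opening: 0.0547
0.5937395836404722 -0.041503891499308436
units [-4.483  0.132  2.3  ] roll 0.0
```

View pics/s21.png

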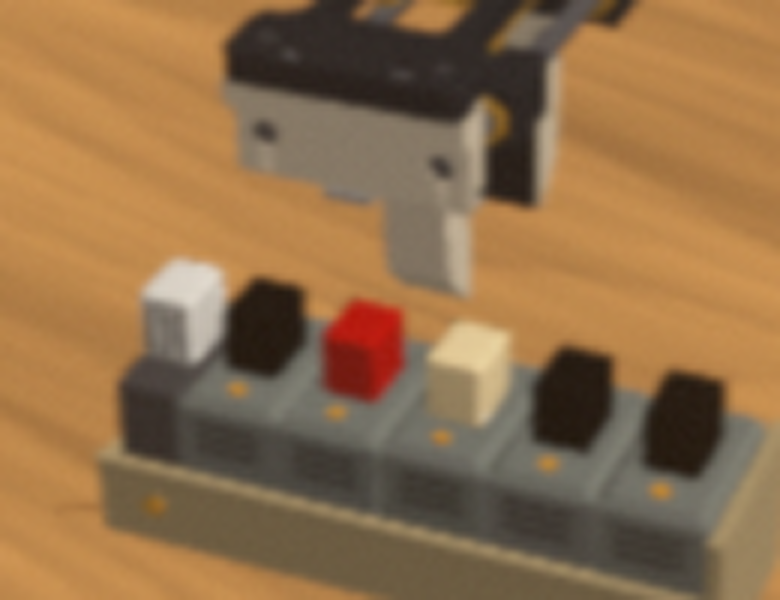

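```bash
python3 -m crank '{"claw":[0.6,0.6,0.6,0.6,0.6,0.6,0.6,0.6],"delta_pos":[[-0.8,0.04,0],[-2.0,0.08,0],[-3.2,0.13,0],[-4.1,0.13,0.2],[-4.4,0.13,0.7],[-4.4,0.13,1.4],[-4.4,0.13,2.0],[-4.4,0.13,2.1]],"roll":[0,0,0,0,0,0,0,0]}' 15;python3 - <<'E'
from h import *
go(.5955,-.041,.066,1.571+.27)
s=robot.read_camera("scene");crop(s,260,150,130,100,6,"pics/s22.png")
E
```

```text
time: 24.12
tool_pos: [0.5949, -0.0404, 0.0675]
tool_rot: [-3.137, -0.003, 1.841]
contact_force: [-0.5, -0.4, -0.7]
opening: 0.0553
units [-0.03   0.018  0.058] roll -0.002
```

View pics/s22.png

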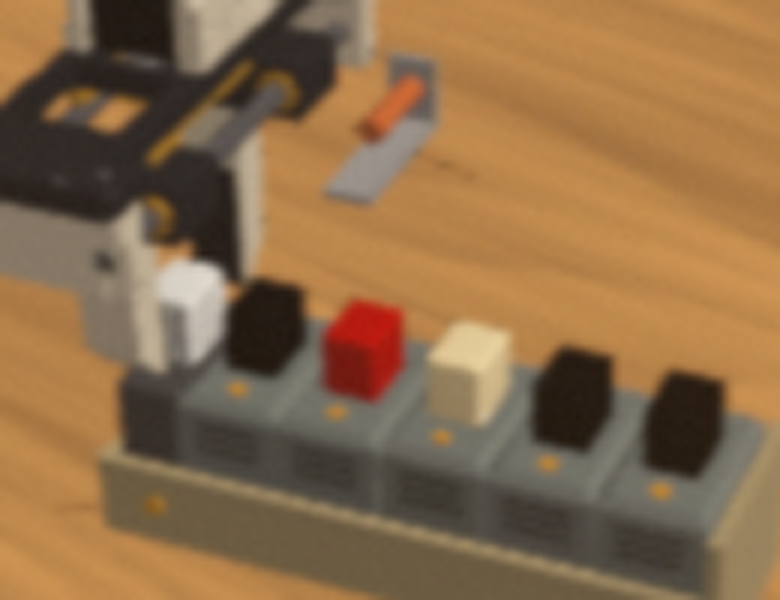

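```bash
python3 -m crank '{"claw":[0.1,0.1,0.1,0.1,0.1,0.1,0.1,0.1],"delta_pos":[[0,0,0],[0,0,0],[0,0,0],[0,0,0],[0,0,0],[0,0,0],[0,0,0],[0,0,0]],"roll":[0,0,0,0,0,0,0,0]}' 15;python3 -m crank '{"claw":[0.1,0.1,0.1,0.1,0.1,0.1,0.1,0.1],"delta_pos":[[0.01,0,0],[0.02,0,0],[0.03,0,0],[0.04,0,0],[0.05,0,0],[0.06,0,0],[0.06,0,0],[0.06,0,0]],"roll":[0,0,0,0,0,0,0,0]}'
```

```text
time: 24.83
tool_pos: [0.5959, -0.0412, 0.0711]
tool_rot: [-3.14, 0.0, 1.842]
contact_force: [-6.8, -0.4, 5.4]
opening: 0.0258
time: 25.5
tool_pos: [0.5959, -0.041, 0.0711]
tool_rot: [-3.14, 0.002, 1.842]
contact_force: [-4.4, -5.5, 3.2]
opening: 0.0259
```

```bash
python3 -m crank '{"claw":[0.1,0.1,0.1,0.1,0.1,0.1,0.1,0.1],"delta_pos":[[0.01,0,0],[0.02,0,0],[0.03,0,0],[0.04,0,0],[0.05,0,0],[0.06,0,0],[0.06,0,0],[0.06,0,0]],"roll":[0,0,0,0,0,0,0,0]}'
```

```text
time: 26.17
tool_pos: [0.5956, -0.0399, 0.0711]
tool_rot: [-3.14, 0.002, 1.841]
contact_force: [-5.0, -8.1, 3.4]
opening: 0.0259
```

```bash
python3 -m crank '{"claw":[0.1,0.1,0.1,0.1,0.1,0.1,0.1,0.1],"delta_pos":[[0.01,0,0],[0.02,0,0],[0.03,0,0],[0.04,0,0],[0.05,0,0],[0.06,0,0],[0.06,0,0],[0.06,0,0]],"roll":[0,0,0,0,0,0,0,0]}'
```

```text
time: 26.83
tool_pos: [0.5952, -0.0387, 0.0711]
tool_rot: [-3.14, 0.003, 1.841]
contact_force: [-3.5, -8.5, 2.7]
opening: 0.0258
```

```bash
python3 -m crank '{"claw":[0.1,0.1,0.1,0.1,0.1,0.1,0.1,0.1],"delta_pos":[[0.01,-0.02,-0.02],[0.02,-0.05,-0.03],[0.03,-0.05,-0.03],[0.04,-0.05,-0.03],[0.04,-0.05,-0.03],[0.04,-0.05,-0.03],[0.04,-0.05,-0.03],[0.04,-0.05,-0.03]],"roll":[0,0,0,0,0,0,0,0]}'
```

```text
time: 27.5
tool_pos: [0.5949, -0.038, 0.0711]
tool_rot: [3.141, 0.003, 1.841]
contact_force: [3.5, -7.7, -4.2]
opening: 0.0256
```

Run:
```python
from h import *
import pickle
s=robot.read_camera("scene");crop(s,260,150,130,100,6,"pics/s23.png")
o=robot.observe();print(o["contact_force"],o["tool_pos"])
```

```text
[ 2.24745326 -7.99420981 -5.18626586] [ 0.59491995 -0.03799929  0.07113144]
```

View pics/s23.png

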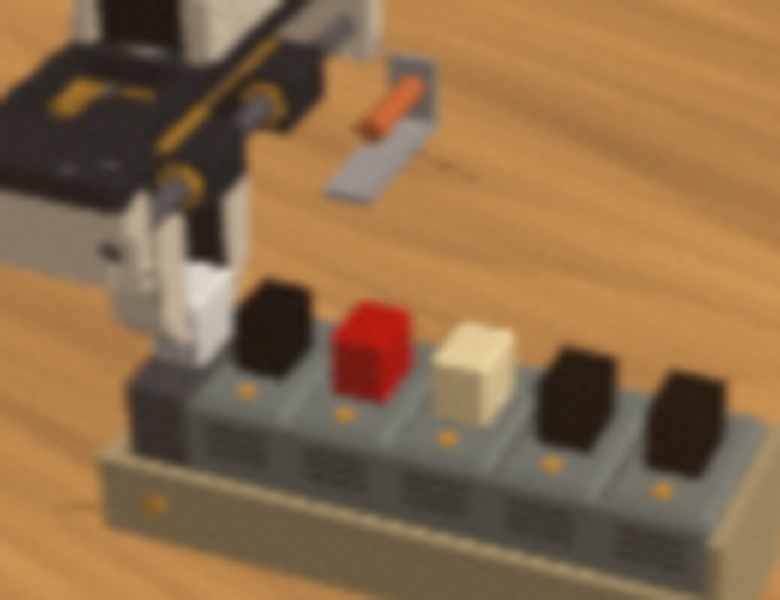

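```bash
python3 -m crank '{"claw":[0.1,0.1,0.1,0.1,0.1,0.1,0.1,0.1],"delta_pos":[[0.01,0.02,0.02],[0.02,0.02,0.02],[0.03,0.02,0.02],[0.04,0.02,0.02],[0.04,0.02,0.02],[0.04,0.02,0.02],[0.04,0.02,0.02],[0.04,0.02,0.02]],"roll":[0,0,0,0,0,0,0,0]}'
```

```text
time: 28.22
tool_pos: [0.5947, -0.0371, 0.0711]
tool_rot: [3.142, 0.004, 1.841]
contact_force: [-0.5, -9.0, 0.3]
opening: 0.0259
```

```bash
python3 -m crank '{"claw":[0.1,0.1,0.1,0.1,0.1,0.1,0.1,0.1],"delta_pos":[[0.01,0,0],[0.02,0,0],[0.03,0,0],[0.03,0,0],[0.03,0,0],[0.03,0,0],[0.03,0,0],[0.03,0,0]],"roll":[0,0,0,0,0,0,0,0]}';python3 - <<'E'
from h import *
s=robot.read_camera("scene");crop(s,260,150,130,100,6,"pics/s24.png")
E
```

```text
time: 28.88
tool_pos: [0.5947, -0.0368, 0.0711]
tool_rot: [3.141, 0.004, 1.841]
contact_force: [0.2, -10.0, -1.4]
opening: 0.0256
```

View pics/s24.png

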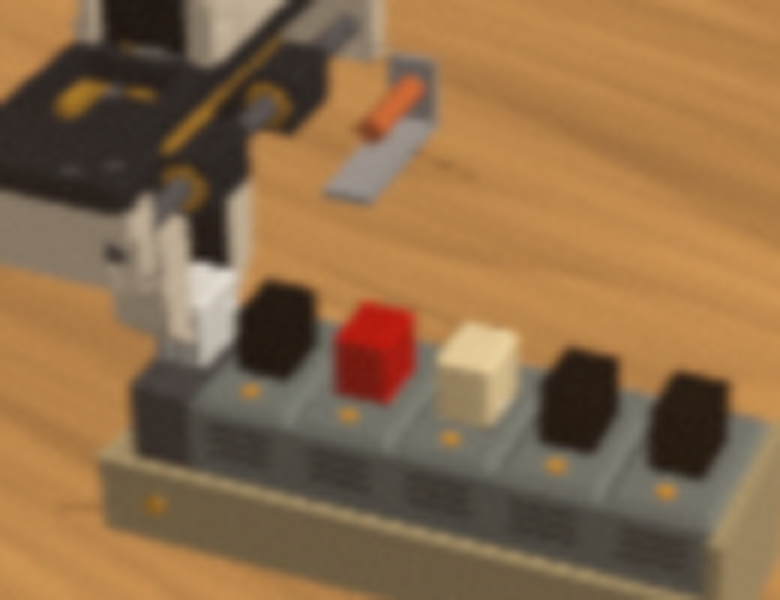

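```bash
python3 -m crank '{"claw":[0.1,0.1,0.1,0.1,0.1,0.1,0.1,0.1],"delta_pos":[[0.01,0,0],[0.02,0,0],[0.03,0,0],[0.03,0,0],[0.03,0,0],[0.03,0,0],[0.03,0,0],[0.03,0,0]],"roll":[0,0,0,0,0,0,0,0]}'; python3 -c "
from h import *
o=robot.observe();print(o['contact_force'],o['tool_pos'],o['tool_rot'])"
```

```text
time: 29.6
tool_pos: [0.5946, -0.0368, 0.0711]
tool_rot: [3.141, 0.005, 1.841]
contact_force: [1.1, -12.3, -0.9]
opening: 0.026
[  1.12020931 -12.29298292  -0.9333718 ] [ 0.59464788 -0.03679391  0.07112699] [3.14131886 0.00520001 1.84132493]
```

```bash
python3 -m crank '{"claw":[0.1,0.1,0.1,0.1,0.1,0.1,0.1,0.1],"delta_pos":[[-0.02,0,0],[-0.04,0,0],[-0.06,0,0],[-0.08,0,0],[-0.1,0,0],[-0.12,0,0],[-0.13,0,0],[-0.13,0,0]],"roll":[0,0,0,0,0,0,0,0]}'
```

```text
time: 30.27
tool_pos: [0.5947, -0.0369, 0.071]
tool_rot: [-3.141, 0.0, 1.841]
contact_force: [-3.0, -4.4, 5.2]
opening: 0.0257
```

```bash
python3 -m crank '{"claw":[0.1,0.1,0.1,0.3,0.6,0.6,0.6,0.6],"delta_pos":[[-0.03,0,0],[-0.05,-0.02,-0.04],[-0.05,-0.02,-0.04],[-0.05,-0.02,-0.04],[-0.05,-0.02,-0.04],[-0.05,-0.02,-0.04],[-0.05,-0.02,-0.6],[-0.05,-0.02,-1.6]],"roll":[0,0,0,0,0,0,0,0]}'; python3 -m crank '{"claw":[0.6,0.6,0.6,0.6,0.6,0.6,0.6,0.6],"delta_pos":[[0,0,-1],[-0.8,0,-2],[-2,-0.8,-3],[-3.2,-1.6,-3],[-4.4,-2.4,-3],[-5.6,-3.2,-3],[-6.8,-4.0,-3],[-8,-4.8,-3]],"roll":[0,0,0,0,0,0,0,0]}'
python3 - <<'E'
from h import *
import pickle
t=robot.read_camera("top");s=robot.read_camera("scene");pickle.dump((t,s),open("c3.pkl","wb"))
crop(t,235,130,120,80,6.5,"pics/t30.png");crop(s,260,150,130,100,6,"pics/s30.png")
cv2.imwrite("pics/top30.png",t["color"])
E
```

```text
time: 30.93
tool_pos: [0.593, -0.0377, 0.1085]
tool_rot: [-3.136, -0.002, 1.841]
contact_force: [0.4, 0.7, -0.2]
opening: 0.0498
time: 31.6
tool_pos: [0.5319, -0.2644, 0.1861]
tool_rot: [3.141, 0.001, 1.841]
contact_force: [1.0, 0.5, 0.4]
opening: 0.055
```

View pics/t30.png

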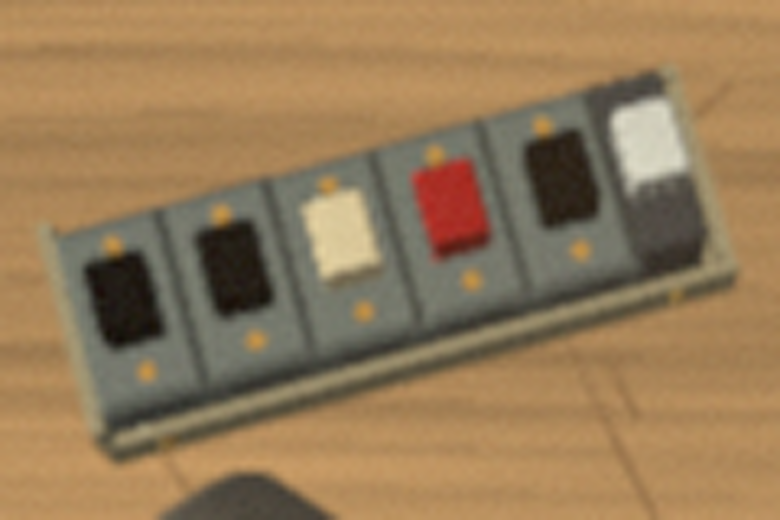

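View pics/s30.png

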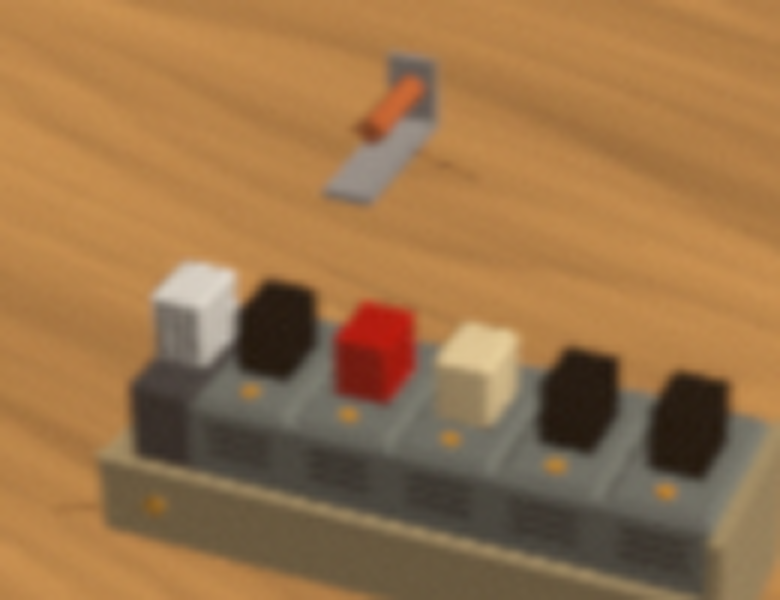

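Run:
```python
from h import *
import pickle
t0,_=pickle.load(open("c0.pkl","rb"));t1,s1=pickle.load(open("c1.pkl","rb"));t,s=pickle.load(open("c3.pkl","rb"))
ey=np.array([-np.sin(.27),np.cos(.27)])
D=(.026,.02,.06,.084)
st=[fitbox([c],ivo,(.595,-.04,.27),D,yaw=.27,r=11)[0] for c in(t1,t,s1,s)]
print("stop travel",(st[1]-st[0])@ey,(st[3]-st[2])@ey)
def ivo2(I): return ivo(I)
for c in(t,s):
    n=fitbox([c],ivo,(.5645,.064,.27),D,yaw=.27,r=9)[0];r=fitbox([c],red,(.573,.029,.27),D,yaw=.27,r=9)[0];print("new-red",(n-r)@ey,n,r)
d=np.abs(t["color"].astype(int)-t0["color"]).max(-1)
for nm,(u,v) in dict(plug=(426,143),recv=(198,235),res=(182,161),yoke=(381,258)).items(): print(nm,(d[v-18:v+18,u-18:u+18]>40).sum())
```

```text
stop travel 0.0025419510603479126 0.005073977427322053
new-red 0.0364835743335062 [0.56688024 0.06735168] [0.57238281 0.03101953]
new-red 0.03456624900366949 [0.55981348 0.06617773] [0.5761875  0.03484375]
plug 31
recv 8
res 0
yoke 223
```

View pics/top30.png

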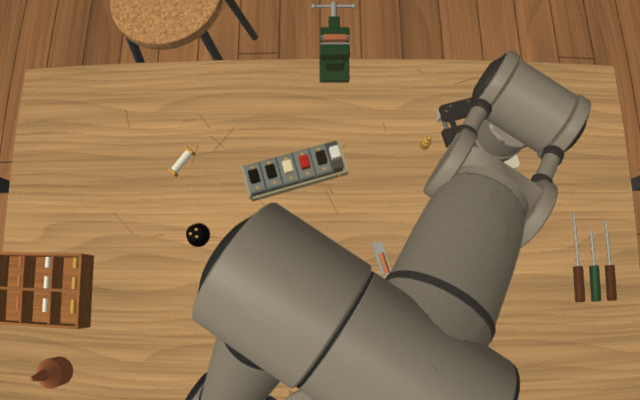

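```bash
python3 -c "
from cell import robot
print(robot.hand_in())"
```

```text
the job is handed in; nothing more can be done
None
```

The ivory-gripped unit is back in the tray, directly beside the red-gripped one on its cheek side. The row is closed up against the cheek by the end block. I handed the job in at about 31.7 s of the 67 s allowed; no verdict was reported.

**Opening the gap**
- My first attempt, dragging the red unit against the end block's friction, tilted it by roughly 20° in the grip. It stayed in the tray, and I stood it upright again before letting go.
- I then pulled the end block fully back by its own grip, where the force rose to about 27 N in all as it bottomed. The units were not involved.
- After that I slid the red unit and the one behind it back, at about 1 N until they met the end block and about 11 N there.

**Inserting the unit**
- I lowered the ivory unit with side forces of about 2 N or less. It touched down with about 10 N on the tray floor, and I eased off before releasing it.

**Closing the row**
- I pushed the end block up in small steps, with a sliding force of about 7–9 N.
- It then stopped moving while the force rose to about 12 N at the grip, so the row was closed. I take the force at the cheek to be about 4–6 N after friction, but I did not measure it directly.

**Last checks**
- **Ivory to red spacing:** 36.5 mm in the top view and 34.6 mm in the scene view. The second is close to the 34.5 mm lower limit, and that view's position fits were poor.
- **End block travel:** about 4.5 mm from the tool position. The two camera fits disagreed, at 2.5 mm and 5.1 mm, and comparing edges by eye gave about 4 mm. The 2.5 mm reading would sit right on the lower limit.
- **Loose parts:** the receiver and resistor showed almost no image change. The image comparison flagged the plug and yoke, which I put down to the arm and its shadow over them. By eye both stand where they started.
- **Gripper:** open and well clear of the tray at hand-in.

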